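# Clear the foam board onto the hanging rail and set the straightedge

### The arm

A 6-joint arm with a two-finger parallel gripper is mounted at the origin on the work surface. World frame = base frame: x ahead of the robot, y to its left, z up, the work surface at z = 0. Lengths are in m, angles in degrees, forces in N, time in s.
With the tool pointing down it reaches from about 0.35 to 0.8 m from the base axis. Payload 7.3 kg.
Tool frame: the origin (TCP) lies at the very end of the fingers, on their centre line; the grasp point (between the pads) lies behind it (grasp_offset is the z of the grasp point in the tool frame, in m); z points along the fingers, y is the line along which they close (so a half turn about z gives the same grasp; the last joint's range is limited). The gripper opens to 85 mm and grips with 20 to 120 N. Pads are 22 mm wide; open, the fingers measure 114 mm over their backs; the gripper's body (76 mm by 85 mm) begins 54 mm behind the grasp point. The pads swing forward as they close: fully open they stand 13 mm farther back than shut.
Start: joints at [68.411, 19.595, 87.324, -0, 73.075, -8.365], TCP at [0.12, 0.511, 0.231] pointing down, gripper open.
Joint ranges: [-145.02, 145.02], [-44.19, 115.74], [2.07, 154.8], [-57.11, 237.11], [16.16, 152.29], [-177.93, 177.93]. Speed limits (degrees/s): [147.25, 147.25, 180, 180, 180, 180].

### API

Orientations are given as a 3x3 rotation matrix whose columns are the frame's x, y, z axes.
In Python, from bench import * gives the robot as it stands.
- The arm moves only by the tool apply_moves, never from a script. Its argument "targets" is a list that holds one entry, the list of rows, each a list of 5 numbers: the shift along the tool's x, y, z in cm, then the turn about the tool's z in rad, then the gripper's target within -1 to 1 (shut at 1, half-way at 0, fully open at -1). A call has exactly 10 rows; each row is the pose to reach, as a shift and turn from the pose commanded when the call began, along the tool's axes at that moment; what a row does not reach only later rows make up. A row lasts 1/10 s, in which the tool goes at most 50 mm and 8.59 degrees, less where a joint would pass 70% of its speed; a pose out of reach is approached as far as the arm can. A call with a gripper value outside its range is refused whole. The fingers move at their own pace and stop on an object; the grip force is fixed at half the most. Time passes only in rows, so rows that repeat a pose let the fingers close, or fill a call up. It gives the time, the measured TCP pose, the force, the opening and the grip force at its end, in the units of the state.
- read_state(): the state, without advancing time (a new reading comes with each control period).
- grab_frame(name): name is "side" or "top" or "wrist"; returns a dict with "image" (384x512x3 uint8, red, green, blue), "fx", "fy", "cx", "cy" (pixels), "extrinsics" (4x4, takes a point from camera to world coordinates). Camera axes: x right, y down, z forward; pixel columns grow to the right and rows downward; lengths in m; the calibration is good to about 2 mm. A picture is of the moment at which its call begins. There is no depth.
- close_job(): hands the job in; it is judged then, once.
The state is a dict: "t": time; "joint_pos": joint angles; "joint_vel": joint speeds; "joint_efforts": joint torques, N m; "tcp_pos": TCP position; "orientation": TCP orientation; "wrist_force": force on the tool from outside, world axes, zero at the start; "torque": the same for the moment, N m; "grip_width": opening from 0.0 (shut) to 1.0 (fully open); "gripper_force": force on a finger pad.
Only numpy, scipy, OpenCV 4.12 (cv2) and the standard library are available. Lean on these libraries where they do the work, as an engineer would, in place of code of your own. Each camera call takes 0.05 s, during which the arm holds its last target. There are 200 camera calls.

### The job

Clear the foam board for cutting: hang every potted-seedling carrier standing on it by its hook on the steel rail, hooking each on over the bare part at the robot's left and sliding it along the rail, never lifting it over the banded part, until its hook sits on a black band, one carrier to a band, filling the bands from the right-hand (far) end without a gap. When the board is clear, lay the straightedge flat on the bench, flush against the board's long edge on the robot's side and roughly midway along it, ready as a cutting fence. Leave the tape roll, the bottle and the empty pot where they are.

Things in the scene. Friction and masses are not known exactly. Their poses are not given: they have to be found in the camera images.
- rail: fixed stand with a round steel bar, 12 mm diameter, axis 215 mm up, along the body's y from -210 to 210 mm between two 16 mm posts at y -218 and 218 mm (221 mm tall; feet 110 x 50 x 8 mm). Origin: on the bench under the bar's middle; +y is the robot's left, +x away from the robot. Carriers slide freely along it; those standing in front are 25 mm or more clear of hanging ones
- band_far (a point): centre of the black band (22 mm wide) farthest to the right, on the bar's axis, at y -155 mm in the rail's frame; axes as the rail's
- band_middle (a point): the same for the middle band, at y -65 mm in the rail's frame
- band_near (a point): the same for the left-hand band, at y 25 mm in the rail's frame
- load (a point): middle of the bare part of the bar where carriers are hooked on, on the bar's axis, at y 140 mm in the rail's frame (the bare part runs from y 60 to 210 mm); axes as the rail's
- board: fixed white rigid foam board, 110 mm (x) by 340 mm (y) by 22 mm thick, lying on the bench. Origin: centre of the underside; its long edge on the robot's side is the face at x -55 mm
- carrier_round: potted-seedling carrier, may be absent: round straight pot, 64 mm diameter, 73 mm tall, with grey stem, hook and tab 14 mm thick in y. Origin: pot's underside, below the hook's middle; z up; hook open to +x. Starts upright on the board, yaw within 0.4 of 0. Tab on top: x -15 to 15, z 182 to 225 mm; grip it from above, fingers closing along y. 0.17 to 0.35 kg, balanced
- carrier_square: potted-seedling carrier, may be absent: square pot, 60 mm wide, 73 mm tall, with grey stem, hook and tab 14 mm thick in y. Origin: pot's underside, below the hook's middle; z up; hook open to +x. Starts upright on the board, yaw within 0.4 of 0. Tab on top: x -15 to 15, z 182 to 225 mm; grip it from above, fingers closing along y. 0.17 to 0.35 kg, balanced
- carrier_taper: potted-seedling carrier, may be absent: round pot tapering from 68 mm (top) to 50, 73 mm tall, with grey stem, hook and tab 14 mm thick in y. Origin: pot's underside, below the hook's middle; z up; hook open to +x. Starts upright on the board, yaw within 0.4 of 0. Tab on top: x -15 to 15, z 182 to 225 mm; grip it from above, fingers closing along y. 0.17 to 0.35 kg, balanced
- carrier_round_hook (a point): middle of the underside of carrier_round's crossbar, 170 mm above its origin, body's axes; rests on top of the bar (z 221) when hung. Body x-z section, mm: stem x -19 to -9, from the pot's top (z 73) to 182; crossbar z 170 to 182; short lip x 9 to 19, down to z 145. So the slot is 18 wide, 25 deep, and the opening under the lip is 72 high: the bar enters from +x, then the carrier is lowered
- carrier_square_hook (a point): middle of the underside of carrier_square's crossbar, 170 mm above its origin, body's axes; rests on top of the bar (z 221) when hung. Body x-z section, mm: stem x -19 to -9, from the pot's top (z 73) to 182; crossbar z 170 to 182; short lip x 9 to 19, down to z 145. So the slot is 18 wide, 25 deep, and the opening under the lip is 72 high: the bar enters from +x, then the carrier is lowered
- carrier_taper_hook (a point): middle of the underside of carrier_taper's crossbar, 170 mm above its origin, body's axes; rests on top of the bar (z 221) when hung. Body x-z section, mm: stem x -19 to -9, from the pot's top (z 73) to 182; crossbar z 170 to 182; short lip x 9 to 19, down to z 145. So the slot is 18 wide, 25 deep, and the opening under the lip is 72 high: the bar enters from +x, then the carrier is lowered
- straightedge: aluminium straightedge: flat plate 200 mm (x) by 50 mm (y) by 8 mm with a black grip rib on its middle, 90 mm (x) by 16 mm (y), its top 55 mm above the bench. Origin: centre of the underside; the straight edges are at y -25 and 25 mm. About 0.35 kg. Grip the rib from above, fingers closing along y. Starts on the bench to the robot's left of the board
- tape_roll: bystander: roll of clear tape lying flat, 100 mm diameter, 48 mm tall, origin under its centre
- spray_bottle: bystander: white bottle, 64 mm diameter, 170 mm tall, origin under its centre
- spare_pot: bystander: empty terracotta pot, 84 mm diameter, 80 mm tall, origin under its centre

How it is judged (in metres and radians):
On the way, in this order (a step that is already met when the one before it is completed fails the run):
1. every carrier hangs on the rail at a band of its own, the bands filled from the far end, and the board is clear (z of carrier_round_hook in the frame of rail between 0.212 and 0.228 m and x of carrier_round_hook in the frame of rail between -0.012 and 0.012 m and contact force between each of carrier_round, carrier_square, carrier_taper and rail above 0.5 N and angle between each of carrier_round, carrier_square, carrier_taper's own z axis and vertical below 0.25 rad and linear speed of each of carrier_round, carrier_square, carrier_taper below 0.05 m/s and (y of carrier_round_hook in the frame of band_far between -0.012 and 0.012 m or y of carrier_round_hook in the frame of band_middle between -0.012 and 0.012 m or y of carrier_round_hook in the frame of band_near between -0.012 and 0.012 m) and z of carrier_square_hook in the frame of rail between 0.212 and 0.228 m and x of carrier_square_hook in the frame of rail between -0.012 and 0.012 m and (y of carrier_square_hook in the frame of band_far between -0.012 and 0.012 m or y of carrier_square_hook in the frame of band_middle between -0.012 and 0.012 m or y of carrier_square_hook in the frame of band_near between -0.012 and 0.012 m) and z of carrier_taper_hook in the frame of rail between 0.212 and 0.228 m and x of carrier_taper_hook in the frame of rail between -0.012 and 0.012 m and (y of carrier_taper_hook in the frame of band_far between -0.012 and 0.012 m or y of carrier_taper_hook in the frame of band_middle between -0.012 and 0.012 m or y of carrier_taper_hook in the frame of band_near between -0.012 and 0.012 m) and (y of carrier_round_hook in the frame of band_far between -0.012 and 0.012 m or y of carrier_square_hook in the frame of band_far between -0.012 and 0.012 m or y of carrier_taper_hook in the frame of band_far between -0.012 and 0.012 m) and (y of carrier_round_hook in the frame of band_middle between -0.012 and 0.012 m or y of carrier_square_hook in the frame of band_middle between -0.012 and 0.012 m or y of carrier_taper_hook in the frame of band_middle between -0.012 and 0.012 m)), for 0.3 s.
2. the straightedge lies flush against the board's edge on the robot's side (x of straightedge in the frame of board between -0.0835 and -0.0775 m and y of straightedge in the frame of board between -0.05 and 0.05 m and angle between the x axis of straightedge and the y axis of board, either way round below 0.03 rad and height (world z) of straightedge below 0.005 m and angle between straightedge's own z axis and vertical below 0.04 rad and linear speed of straightedge below 0.02 m/s), for 0.2 s.
At the end, for the whole second after the job is handed in: Every carrier hangs upright and still on the rail, within 12 mm of its own band, bands filled from the far end; the straightedge lies flat against the board's edge on the robot's side: gap under 3.5 mm, parallel within 0.03 rad, middle within 50 mm of the edge's middle (all of step 1 and all of step 2); the robot touches nothing.
It fails at once if a carrier is lifted over the banded part of the rail (raised more than 20 mm above its hanging height there) instead of slid along ((y of carrier_round_hook in the frame of rail between -0.25 and 0.045 m and x of carrier_round_hook in the frame of rail between -0.03 and 0.05 m and z of carrier_round_hook in the frame of rail above 0.241 m) or (y of carrier_square_hook in the frame of rail between -0.25 and 0.045 m and x of carrier_square_hook in the frame of rail between -0.03 and 0.05 m and z of carrier_square_hook in the frame of rail above 0.241 m) or (y of carrier_taper_hook in the frame of rail between -0.25 and 0.045 m and x of carrier_taper_hook in the frame of rail between -0.03 and 0.05 m and z of carrier_taper_hook in the frame of rail above 0.241 m)).
It fails at once if the tape roll is disturbed (moved more than 20 mm) (distance of tape_roll from where it was at the start of the episode above 0.02 m).
It fails at once if the bottle is disturbed (moved more than 20 mm) (distance of spray_bottle from where it was at the start of the episode above 0.02 m).
It fails at once if the empty pot is disturbed (moved more than 20 mm) (distance of spare_pot from where it was at the start of the episode above 0.02 m).
Of carrier_round, carrier_square, carrier_taper only 2 to 3 are there at a start; the rules pass over those that are not, and their reading is None.
At some moment in a run one of straightedge may be knocked a few centimetres aside while the robot is not near it.
It also fails if it takes over 210 s, if anything falls off the work surface, if the arm or the gripper's body presses on something with over 40 N, if the wrist force passes 120 N, or if a joint passes its speed limit or range.

## Working session

There is one attempt and no reset: what is moved stays moved. The work goes in short steps, Python scripts to look and compute and a tool call to move; the robot and the scene stay as the last step left them, time stands still between calls to the robot, and variables do not carry over. Pictures are saved under pics/ and viewed, at most 14 in all, crops included, and the job is handed in when it is done.

Besides the shell and the picture viewer there is one more tool, called as name(argument=value, ...) on one line, values as JSON. apply_moves: Moves the arm, as the interface text tells. Its arguments: {"type":"object","properties":{"targets":{"type":"array"}},"required":["targets"]}

```bash
mkdir -p pics
cat > h.py <<'E'
from bench import *
import numpy as np, cv2
def save(name,fn):
    f=grab_frame(name); np.savez('pics/'+fn+'.npz',**f)
    cv2.imwrite('pics/'+fn+'.png',cv2.cvtColor(f['image'],cv2.COLOR_RGB2BGR)); return f
def load(fn): return dict(np.load('pics/'+fn+'.npz'))
def ray(f,u,v):
    E=f['extrinsics']; d=E[:3,:3]@np.array([(u-f['cx'])/f['fx'],(v-f['cy'])/f['fy'],1]); return E[:3,3],d
def onz(f,u,v,z):
    o,d=ray(f,u,v); return o+d*(z-o[2])/d[2]
def proj(f,p):
    E=f['extrinsics']; q=E[:3,:3].T@(np.array(p)-E[:3,3]); return np.array([f['fx']*q[0]/q[2]+f['cx'],f['fy']*q[1]/q[2]+f['cy']])
E
python3 - <<'E'
from h import *
for n in('top','side'):
    f=save(n,n+'0'); print(n,f['fx'],f['cx'],f['cy'],f['extrinsics'].round(3).tolist())
s=read_state(); print(s['orientation'],s['tcp_pos'],[k for k in s])
try: print(grasp_offset)
except Exception as e: print(e); print(s.get('grasp_offset'))
E
```

```text
top 467.4722226046685 260.5533075704186 191.75567972849163 [[0.02, -0.986, 0.164, 0.369], [-1.0, -0.023, -0.021, 0.027], [0.025, -0.164, -0.986, 1.372], [0.0, 0.0, 0.0, 1.0]]
side 379.05947282538585 255.67541430803055 189.466173154845 [[-0.721, -0.54, 0.434, 0.14], [-0.692, 0.559, -0.457, 0.449], [0.004, -0.63, -0.777, 0.884], [0.0, 0.0, 0.0, 1.0]]
[[-9.73479450e-01  2.28773883e-01 -5.19757885e-04]
 [ 2.28774365e-01  9.73478686e-01 -1.23980051e-03]
 [ 2.22339246e-04 -1.32582760e-03 -9.99999096e-01]] [0.11992982 0.51077543 0.23070325] ['t', 'joint_pos', 'joint_vel', 'joint_efforts', 'tcp_pos', 'orientation', 'wrist_force', 'torque', 'gripper_force', 'grip_width']
-0.0187
```

View pics/top0.png

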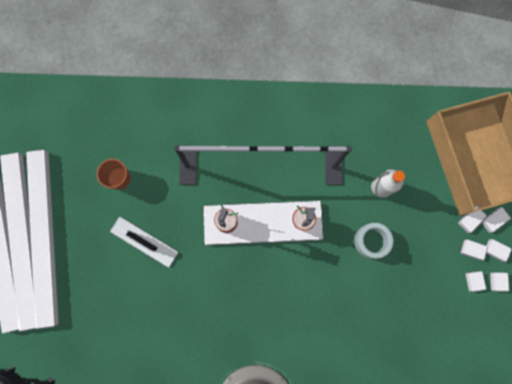

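View pics/side0.png

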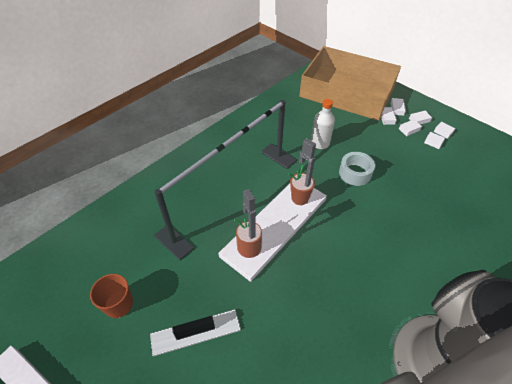

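The top view shows the rail at u 180–350, v 149, the board at u 203–322, v 202–245, two carriers at (226,220) and (304,218), and the straightedge at (144,242). The bystanders are the pot (113,174), bottle (388,183) and tape (373,240). I'll zoom in next.

Run:
```python
from h import *
t=cv2.imread('pics/top0.png');s=cv2.imread('pics/side0.png')
r=lambda i,k:cv2.resize(i,None,fx=k,fy=k,interpolation=cv2.INTER_CUBIC)
a=r(t[195:250,200:330],6); cv2.imwrite('pics/c1.png',a)
b=np.hstack([r(s[180:270,220:310],4),r(s[130:220,260:350],4)]);cv2.imwrite('pics/c2.png',b)
f=load('top0')
hsv=cv2.cvtColor(t,cv2.COLOR_BGR2HSV)
w=cv2.inRange(hsv,(0,0,130),(180,60,255))
n,l,st,c=cv2.connectedComponentsWithStats(w)
for i in range(1,n):
    if st[i,4]>60 and 100<c[i][0]<400 and 100<c[i][1]<290:
        cs,_=cv2.findContours((l==i).astype(np.uint8),0,2)
        bx=cv2.boxPoints(cv2.minAreaRect(np.vstack(cs)))
        print(st[i],c[i].round(1)); print(bx.round(1).tolist())
        for z in(0.008,.022,.215):print(z,[onz(f,*p,z)[:2].round(3).tolist() for p in bx])
# bands: profile along bar
g=cv2.cvtColor(t,cv2.COLOR_BGR2GRAY)
print(g[140:158,175:355].max(0).tolist())
```

```text
[179 145  70   6 286] [214.3 147.5]
[[179.0, 149.0], [179.10000610351562, 144.1999969482422], [248.10000610351562, 145.39999389648438], [248.0, 150.1999969482422]]
0.008 [[0.72, 0.245], [0.735, 0.245], [0.737, 0.039], [0.722, 0.038]]
0.022 [[0.717, 0.243], [0.731, 0.243], [0.733, 0.038], [0.718, 0.038]]
0.215 [[0.667, 0.212], [0.679, 0.212], [0.681, 0.037], [0.668, 0.037]]
[258 146  26   5 123] [270.7 147.9]
[[258.0, 146.0], [283.0, 146.0], [283.0, 150.0], [258.0, 150.0]]
0.008 [[0.736, 0.009], [0.738, -0.067], [0.725, -0.067], [0.723, 0.008]]
0.022 [[0.732, 0.009], [0.734, -0.066], [0.721, -0.066], [0.72, 0.009]]
0.215 [[0.68, 0.011], [0.682, -0.052], [0.671, -0.052], [0.669, 0.011]]
[293 146  27   5 127] [306.1 148. ]
[[293.0, 146.0], [319.0, 146.0], [319.0, 150.0], [293.0, 150.0]]
0.008 [[0.738, -0.097], [0.74, -0.175], [0.728, -0.175], [0.726, -0.097]]
0.022 [[0.735, -0.095], [0.737, -0.173], [0.724, -0.173], [0.722, -0.096]]
0.215 [[0.682, -0.078], [0.684, -0.145], [0.674, -0.145], [0.672, -0.078]]
[329 146  18   5  71] [337.  148.3]
[[329.0, 146.0], [346.0, 146.0], [346.0, 150.
[... 1930 characters left out ...]
, 169, 170, 169, 169, 167, 167, 169, 169, 170, 169, 169, 170, 179, 180, 179, 180, 177, 171, 168, 169, 168, 171, 168, 170, 171, 168, 168, 169, 170, 170, 169, 171, 170, 171, 169, 169, 170, 172, 173, 156, 102, 93, 95, 94, 94, 93, 93, 93, 102, 155, 170, 173, 174, 170, 171, 172, 171, 171, 171, 171, 172, 171, 172, 172, 172, 172, 171, 172, 173, 171, 171, 172, 172, 173, 160, 120, 94, 94, 94, 95, 94, 96, 95, 94, 135, 161, 171, 172, 171, 171, 172, 173, 172, 173, 171, 170, 170, 170, 171, 170, 169, 170, 169, 170, 171, 171, 169, 170, 169, 170, 150, 96, 96, 95, 94, 94, 93, 93, 94, 113, 155, 170, 170, 169, 169, 168, 169, 168, 169, 170, 170, 168, 170, 169, 172, 168, 161, 126, 92, 93, 93, 93, 93, 93, 94, 95]
```

View pics/c1.png

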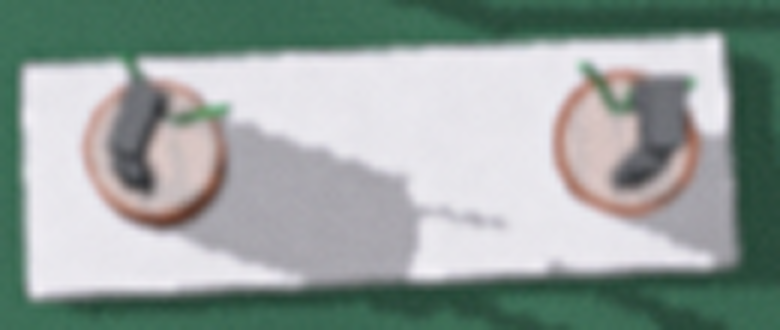

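View pics/c2.png

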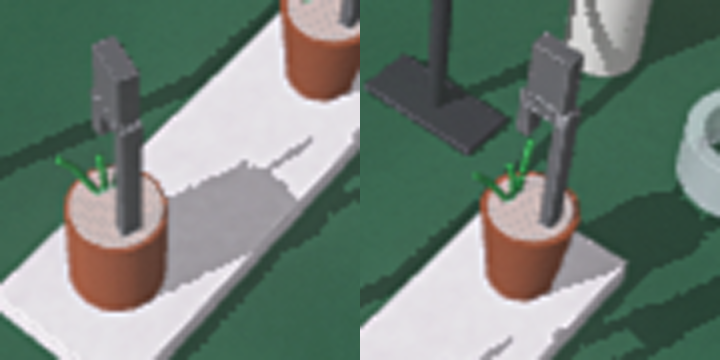

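Left is carrier_round (crop rim centre (155,150), full image (225.8,220)). Right is carrier_taper (rim at (304.5,218.3)). The square one is absent. Next come the rail fit and rough poses, then a closer wrist look.

```bash
cat >> h.py <<'E'
def yaw(): 
    R=np.array(read_state()['orientation']); return np.arctan2(R[1,0],R[0,0])
def delta(p,yw=None):
    """shift cm in tool axes and turn for TCP world target p and tool-x yaw yw"""
    s=read_state(); R=np.array(s['orientation']); d=R.T@(np.array(p)-s['tcp_pos'])*100
    t=0 if yw is None else -((yw-yaw()+np.pi)%(2*np.pi)-np.pi)
    print('delta',d.round(2),'turn',round(t,3))
E
python3 - <<'E'
from h import *
f=load('top0')
g=cv2.cvtColor(cv2.imread('pics/top0.png'),cv2.COLOR_BGR2GRAY).astype(float)
# bar rows: weighted centroid of brightness
P=[]
for u in list(range(184,220))+list(range(232,246))+list(range(261,282))+list(range(296,316))+list(range(331,343)):
    c=g[140:156,u]; w=np.clip(c-120,0,None)
    if w.sum()>50: P.append([u,(w*np.arange(140,156)).sum()/w.sum()])
P=np.array(P); k=np.polyfit(P[:,0],P[:,1],1); print(k)
ends=[178.8,347.2];bands=[(248.6,257.4),(283.8,292.8),(319.4,328.6)]
for u in ends+[np.mean(b) for b in bands]: print(u,onz(f,u,np.polyval(k,u),.215).round(4))
print('round',onz(f,225.8,220,.095),'taper',onz(f,304.5,218.3,.095))
delta([.45,.13,.40],np.pi)
E
```

```text
[4.04271100e-03 1.46709621e+02]
178.8 [0.6709 0.2123 0.215 ]
347.2 [ 0.6804 -0.217   0.215 ]
253.0 [0.6751 0.0241 0.215 ]
288.3 [ 0.677 -0.066  0.215]
324.0 [ 0.6791 -0.1574  0.215 ]
round [0.50123727 0.0936485  0.095     ] taper [ 0.51072697 -0.12221637  0.095     ]
delta [-40.84 -29.54 -16.9 ] turn -0.231
```

apply_moves(targets=[[[-4,-3,-4,-0.03,-1],[-8,-6,-8,-0.06,-1],[-12,-9,-12,-0.09,-1],[-16.5,-12,-17,-0.12,-1],[-21,-15,-17,-0.15,-1],[-25,-18,-17,-0.18,-1],[-29,-21,-17,-0.21,-1],[-33,-24,-17,-0.23,-1],[-37,-27,-17,-0.23,-1],[-40.8,-29.5,-17,-0.23,-1]]])

```text
t: 1.1
tcp_pos: [0.4145, 0.1694, 0.4004]
orientation: [[-1.0, 0.001, 0.0], [0.001, 1.0, 0.0], [-0.0, 0.0, -1.0]]
wrist_force: [0.8, 0.8, 0.1]
grip_width: 1.0
gripper_force: 0.0
```

Run:
```python
from h import *
f=save('wrist','w1'); print(f['fx'],f['extrinsics'].round(3).tolist()); print(read_state()['tcp_pos'],yaw())
```

```text
331.83813172341166 [[0.002, 0.961, 0.277, 0.343], [1.0, -0.002, -0.001, 0.17], [-0.0, 0.277, -0.961, 0.544], [0.0, 0.0, 0.0, 1.0]]
[0.41888681 0.1641776  0.39940333] 3.134814553542118
```

View pics/w1.png

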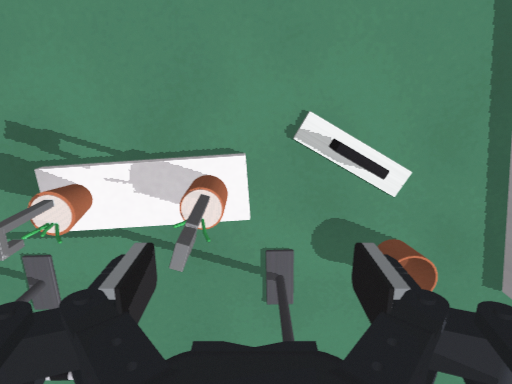

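The wrist view shows round's stem and tab running from (205,198) to (180,268), the board at u 38–250, v 155–232, and the straightedge rib at (358,158). I'll zoom on both tabs and fit the rim circles.

Run:
```python
from h import *
t=cv2.imread('pics/w1.png')
cv2.imwrite('pics/c3.png',cv2.resize(t[160:285,130:260],None,fx=5,fy=4.6,interpolation=cv2.INTER_CUBIC)[:600])
```

```text
(no output)
```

View pics/c3.png

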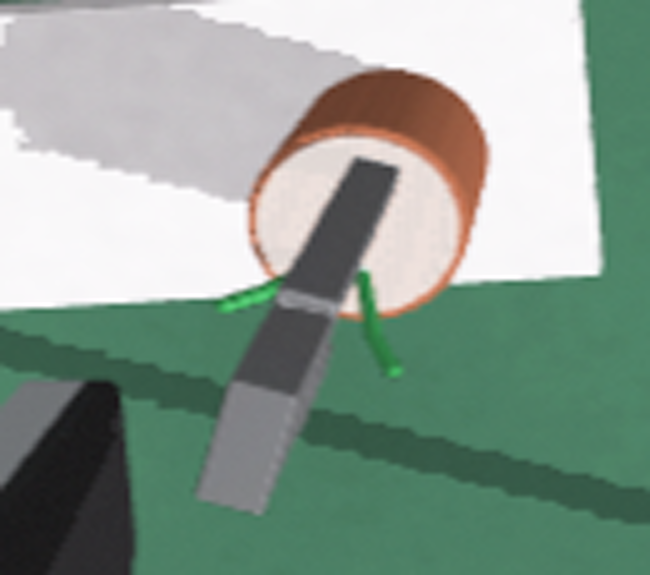

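The crop shows the tab's top face clearly, with crop corners (237,378), (303,397), (265,515) and (197,498).

Run:
```python
from h import *
f=load('w1')
C=[onz(f,130+x/5,160+y/4.6,.247) for x,y in[(237,378),(303,397),(265,515),(197,498)]]
C=np.array(C);print(C.round(4)); c=C.mean(0); 
L=(C[2]+C[3]-C[0]-C[1])/2; W=(C[1]+C[2]-C[0]-C[3])/2
print('centre',c,'len',np.linalg.norm(L),np.linalg.norm(W),'yaw',np.arctan2(L[1],L[0]),np.arctan2(-W[0],W[1]))
b=np.array([onz(f,130+x/5,160+y/4.6,.095) for x,y in[(360,157),(398,168)]]);print(b.mean(0),b)
print('rim', onz(f,130+355/5,160+220/4.6,.095))
s=np.arctan2(L[1],L[0]); print(c+0)
delta([c[0],c[1],.33],np.pi+s)
```

```text
[[0.4832 0.0947 0.247 ]
 [0.4876 0.1074 0.247 ]
 [0.5158 0.0982 0.247 ]
 [0.5116 0.0849 0.247 ]]
centre [0.49957412 0.09627616 0.247     ] len 0.02985917616839651 0.013680347655260754 yaw -0.3243067893333642 -0.3199731444984446
[0.48263452 0.10123835 0.095     ] [[0.48085306 0.09593518 0.095     ]
 [0.48441597 0.10654152 0.095     ]]
rim [0.5013435  0.09357711 0.095     ]
[0.49957412 0.09627616 0.247     ]
delta [-8.11 -6.71  6.98] turn 0.318
```

apply_moves(targets=[[[-1.5,-1.2,1,0.06,-1],[-3,-2.4,2,0.12,-1],[-4.5,-3.7,3,0.18,-1],[-6,-5,4,0.24,-1],[-7.2,-6,5.5,0.3,-1],[-8.1,-6.7,7,0.318,-1],[-8.1,-6.7,7,0.318,-1],[-8.1,-6.7,7,0.318,-1],[-8.1,-6.7,7,0.318,-1],[-8.1,-6.7,7,0.318,-1]]])

```text
t: 2.15
tcp_pos: [0.4945, 0.1048, 0.3312]
orientation: [[-0.95, 0.312, 0.002], [0.312, 0.95, 0.0], [-0.002, 0.001, -1.0]]
wrist_force: [0.2, -0.2, -0.6]
grip_width: 0.997
gripper_force: 0.0
```

Run:
```python
from h import *
delta([.4998,.096,.208],np.pi-.322); print(yaw())
```

```text
delta [-0.76 -0.68 12.32] turn 0.004
2.823820055217795
```

apply_moves(targets=[[[-0.4,-0.35,1,0,-1],[-0.76,-0.68,2,0,-1],[-0.76,-0.68,3,0,-1],[-0.76,-0.68,4,0,-1],[-0.76,-0.68,4,0,-1],[-0.76,-0.68,4,0,-1],[-0.76,-0.68,4,0,-1],[-0.76,-0.68,4,0,-1],[-0.76,-0.68,4,0,-1],[-0.76,-0.68,4,0,-1]]])

```text
t: 3.15
tcp_pos: [0.4998, 0.0954, 0.2904]
orientation: [[-0.95, 0.313, 0.001], [0.313, 0.95, 0.0], [-0.0, 0.0, -1.0]]
wrist_force: [-0.2, -0.3, 0.5]
grip_width: 1.004
gripper_force: 0.0
```

Run:
```python
from h import *
delta([.4998,.096,.208],np.pi-.322); print(yaw())
```

```text
delta [0.02 0.05 8.24] turn 0.003
2.822786794130877
```

Good: the pose settles accurately. Descend and grip.

apply_moves(targets=[[[0,0.05,2,0,-1],[0,0.05,4,0,-1],[0,0.05,6,0,-1],[0,0.05,7.5,0,-1],[0,0.05,8.2,0,-1],[0,0.05,8.2,0,0],[0,0.05,8.2,0,1],[0,0.05,8.2,0,1],[0,0.05,8.2,0,1],[0,0.05,8.2,0,1]]])

```text
t: 4.15
tcp_pos: [0.5001, 0.0958, 0.2088]
orientation: [[-0.95, 0.313, 0.001], [0.313, 0.95, -0.0], [-0.001, 0.0, -1.0]]
wrist_force: [-2.8, -2.4, 7.5]
grip_width: 0.156
gripper_force: 58.7
```

apply_moves(targets=[[[0,0,0,0,1],[0,0,0,0,1],[0,0,0,0,1],[0,0,0,0,1],[0,0,-0.5,0,1],[0,0,-1,0,1],[0,0,-1.5,0,1],[0,0,-2,0,1],[0,0,-2,0,1],[0,0,-2,0,1]]])

```text
t: 5.15
tcp_pos: [0.4998, 0.0959, 0.2282]
orientation: [[-0.95, 0.313, 0.0], [0.313, 0.95, 0.0], [-0.0, 0.0, -1.0]]
wrist_force: [-0.1, -0.2, -2.2]
grip_width: 0.16
gripper_force: 58.4
```

Run:
```python
from h import *
ry=.022; o=np.array([.6758,-.0015]); X=np.array([np.cos(ry),np.sin(ry)]);Y=np.array([-np.sin(ry),np.cos(ry)])
L=o+.14*Y; print('load',L); print(read_state()['grip_width'])
p=L-.10*X
delta([*p,.296],np.pi+ry)
save('side','s2'); s=cv2.imread('pics/s2.png'); cv2.imwrite('pics/c4.png',cv2.resize(s[100:280,150:350],None,fx=3,fy=3))
```

```text
load [0.67272025 0.13846612]
0.15956322629110206
delta [-5.66  6.12 -6.78] turn -0.341
```

View pics/c4.png

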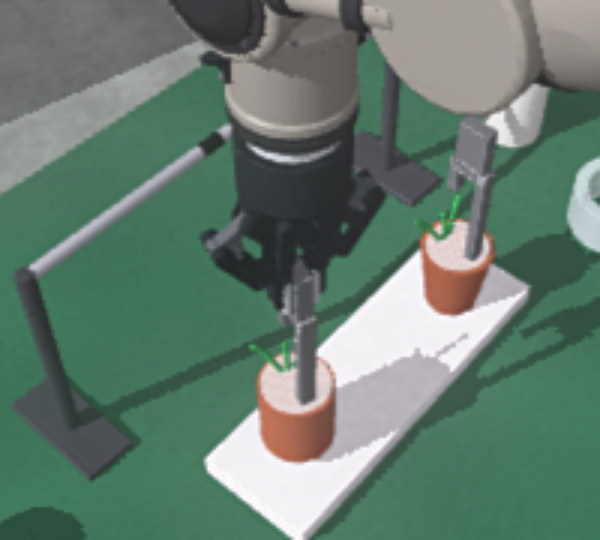

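The carrier is held and upright at crop (295,400), lifted 2 cm. Next: raise it, align with the rail, stop 10 cm short of the bar.

apply_moves(targets=[[[0,0,-1.5,0,1],[0,0,-3,0,1],[0,0,-4.5,0,1],[-0.8,1,-5.6,-0.06,1],[-1.8,2,-6.4,-0.12,1],[-2.8,3,-6.4,-0.18,1],[-3.8,4,-6.4,-0.24,1],[-4.8,5.2,-6.4,-0.3,1],[-5.6,6.1,-6.4,-0.34,1],[-5.6,6.1,-6.4,-0.34,1]]])

```text
t: 6.2
tcp_pos: [0.5728, 0.1368, 0.2912]
orientation: [[-1.0, -0.022, -0.001], [-0.022, 1.0, 0.0], [0.001, 0.0, -1.0]]
wrist_force: [-0.6, -0.4, -2.0]
grip_width: 0.158
gripper_force: 58.6
```

Run:
```python
from h import *
f=save('wrist','w2'); print(f['extrinsics'].round(3).tolist())
save('side','s3');save('top','t3')
s=cv2.imread('pics/s3.png'); cv2.imwrite('pics/c5.png',np.hstack([cv2.resize(cv2.imread('pics/w2.png')[150:],(440,400)),cv2.resize(s[120:270,130:280],(360,400))]))
print(read_state()['tcp_pos'],yaw()-np.pi)
```

```text
[[-0.021, 0.961, 0.276, 0.502], [1.0, 0.02, 0.006, 0.135], [-0.0, 0.276, -0.961, 0.434], [0.0, 0.0, 0.0, 1.0]]
[0.57160271 0.13601473 0.29188673] -6.263017234767638
```

View pics/c5.png

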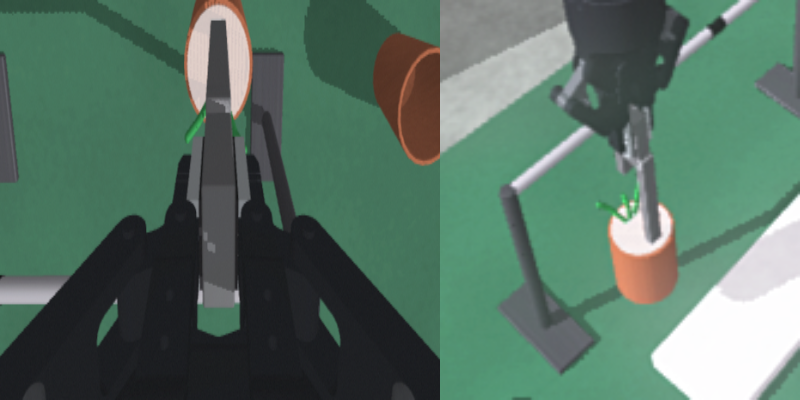

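The wrist view shows the bar's left piece at about u 0–87, v 311–328, and the tab top at v 258–328. I'll measure both to check the relative offset.

Run:
```python
from h import *
f=load('w2'); g=cv2.cvtColor(f['image'],cv2.COLOR_RGB2GRAY).astype(int)
hs=cv2.cvtColor(f['image'],cv2.COLOR_RGB2HSV)
for u in(5,20,35,50):
    m=(hs[300:340,u,1]<50)&(hs[300:340,u,2]>80); r=np.where(m)[0]+300
    print(u,r.min(),r.max(), onz(f,u,(r.min()+r.max())/2,.215).round(4))
u=255; print(u,g[245:340:2,u].tolist()); u=262; print(g[245:340:2,u].tolist())
print([g[290,220:290:2].tolist()])
for v in(258,328):print(v,onz(f,255,v,.330).round(4))
b=onz(f,255,165,.178);print('stem base',b.round(4))
```

```text
5 312 327 [ 0.6747 -0.0543  0.215 ]
20 312 327 [ 0.6745 -0.0426  0.215 ]
35 311 327 [ 0.6738 -0.0309  0.215 ]
50 311 327 [ 0.6735 -0.0193  0.215 ]
255 [67, 67, 67, 66, 67, 65, 66, 82, 83, 84, 84, 84, 84, 83, 83, 84, 83, 82, 83, 82, 82, 83, 83, 83, 84, 83, 82, 83, 84, 84, 83, 83, 82, 83, 83, 83, 90, 118, 118, 119, 119, 117, 113, 103, 102, 102, 103, 103]
[66, 67, 66, 66, 66, 67, 67, 82, 82, 84, 83, 83, 83, 83, 83, 83, 82, 83, 83, 84, 83, 82, 84, 83, 84, 83, 82, 82, 83, 83, 83, 83, 84, 83, 82, 84, 83, 118, 118, 119, 119, 117, 114, 103, 104, 104, 103, 102]
[[30, 27, 29, 28, 26, 36, 32, 37, 79, 112, 112, 83, 83, 84, 83, 83, 83, 84, 83, 83, 83, 83, 83, 83, 84, 82, 79, 36, 31, 27, 28, 28, 28, 29, 32]]
258 [0.557  0.1369 0.33  ]
328 [0.5859 0.1376 0.33  ]
stem base [0.5562 0.1373 0.178 ]
```

apply_moves(targets=[[[-1.2,0,0,0,1],[-2.4,0,0,0,1],[-3.6,0,0,0,1],[-4.8,0,0,0,1],[-6,0,0,0,1],[-7.2,0,0,0,1],[-8.4,0,0,0,1],[-9.4,0,0,0,1],[-9.9,0,0,0,1],[-9.9,0,0,0,1]]])

```text
t: 7.35
tcp_pos: [0.6711, 0.138, 0.2919]
orientation: [[-1.0, -0.02, -0.0], [-0.02, 1.0, -0.0], [0.0, -0.0, -1.0]]
wrist_force: [-1.0, 0.0, -1.3]
grip_width: 0.155
gripper_force: 58.7
```

Run:
```python
from h import *
f=save('wrist','w3'); save('side','s4')
print(read_state()['tcp_pos'],yaw()-np.pi,read_state()['wrist_force'])
s=cv2.imread('pics/s4.png'); cv2.imwrite('pics/c6.png',np.hstack([cv2.resize(cv2.imread('pics/w3.png')[100:],(440,400)),cv2.resize(s[130:230,120:210],(360,400),interpolation=cv2.INTER_CUBIC)]))
```

```text
[0.67065565 0.13824095 0.29226631] -6.262281065827638 [-0.75118287  0.18197944 -2.40342532]
```

View pics/c6.png

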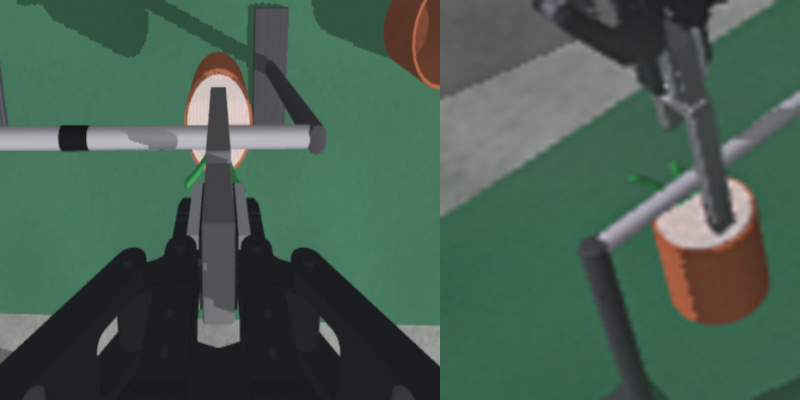

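The bar now lies in the hook's opening (wrist display rows 125–150), with the near band at display x 60–88. I'll measure the bar line and band from this frame.

Run:
```python
from h import *
f=load('w3'); g=cv2.cvtColor(f['image'],cv2.COLOR_RGB2GRAY).astype(float); hs=cv2.cvtColor(f['image'],cv2.COLOR_RGB2HSV)
P=[]
for u in list(range(5,62,6))+list(range(108,140,6))+list(range(300,350,6)):
    m=(hs[160:205,u,1]<60)&(hs[160:205,u,2]>70); r=np.where(m)[0]+160
    p=onz(f,u,(r.min()+r.max())/2,.215); P.append(p); print(u,r.min(),r.max(),p.round(4))
P=np.array(P); k=np.polyfit(P[:,1],P[:,0],1); print('x at y=.138',np.polyval(k,.138),'slope',k[0])
v=181; e=np.where(g[v,40:130]<60)[0]+40; print('band',e.min(),e.max(),onz(f,(e.min()+e.max())/2,v,.215))
vv=g[225:330:1,262]; d=np.diff(vv); print([(225+i,round(x)) for i,x in enumerate(d) if abs(x)>8])
tp=read_state()['tcp_pos']; print(tp)
for v in(258,259): print(onz(f,258,v,.3302))
```

```text
5 172 204 [ 0.6664 -0.0339  0.215 ]
11 190 204 [ 0.6729 -0.0309  0.215 ]
17 190 204 [ 0.6728 -0.0268  0.215 ]
23 190 204 [ 0.6727 -0.0226  0.215 ]
29 190 204 [ 0.6726 -0.0184  0.215 ]
35 190 204 [ 0.6726 -0.0142  0.215 ]
41 190 204 [ 0.6725 -0.0101  0.215 ]
47 190 204 [ 0.6724 -0.0059  0.215 ]
53 190 204 [ 0.6723 -0.0017  0.215 ]
59 190 204 [0.6722 0.0025 0.215 ]
108 189 204 [0.6712 0.0366 0.215 ]
114 189 204 [0.6711 0.0408 0.215 ]
120 189 204 [0.671  0.0449 0.215 ]
126 189 204 [0.671  0.0491 0.215 ]
132 189 204 [0.6709 0.0533 0.215 ]
138 189 204 [0.6708 0.0574 0.215 ]
300 160 204 [0.6582 0.1694 0.215 ]
306 160 204 [0.6581 0.1736 0.215 ]
312 160 204 [0.658  0.1777 0.215 ]
318 162 204 [0.6587 0.1818 0.215 ]
324 169 204 [0.6611 0.1862 0.215 ]
330 175 204 [0.6631 0.1905 0.215 ]
336 188 204 [0.6678 0.195  0.215 ]
342 188 204 [0.6677 0.1992 0.215 ]
348 188 204 [0.6676 0.2034 0.215 ]
x at y=.138 0.6651596117344637 slope -0.04644929294437294Traceback (most recent call last):
  File "<stdin>", line 8, in <module>
    return umr_minimum(a, axis, None, out, keepdims, initial, where)
ValueError: zero-size array to reduction operation minimum which has no identity
```

Run:
```python
from h import *
f=load('w3'); g=cv2.cvtColor(f['image'],cv2.COLOR_RGB2GRAY).astype(float); hs=cv2.cvtColor(f['image'],cv2.COLOR_RGB2HSV)
P=[];Q=[]
for u in list(range(11,62,6))+list(range(108,140,6))+list(range(336,350,6)):
    m=(hs[180:220,u,1]<60)&(hs[180:220,u,2]>70); r=np.where(m)[0]+180
    p=onz(f,u,(r.min()+r.max())/2,.215); P.append(p);Q.append((r.min(),r.max()))
print(Q)
P=np.array(P); k=np.polyfit(P[:,1],P[:,0],1); print('x at y=.138',np.polyval(k,.138),'slope',k[0], 'resid',np.ptp(P[:,0]-np.polyval(k,P[:,1])))
e=np.where(g[198,60:115]<70)[0]+60; print('band',e.min(),e.max(),onz(f,(e.min()+e.max())/2,198,.215))
d=np.diff(g[225:345,262]); print([(225+i,round(x)) for i,x in enumerate(d) if abs(x)>8])
for v in(258,259): print(onz(f,258,v,.3302))
```

```text
[(np.int64(190), np.int64(206)), (np.int64(190), np.int64(206)), (np.int64(190), np.int64(206)), (np.int64(190), np.int64(206)), (np.int64(190), np.int64(206)), (np.int64(190), np.int64(206)), (np.int64(190), np.int64(206)), (np.int64(190), np.int64(206)), (np.int64(190), np.int64(206)), (np.int64(189), np.int64(206)), (np.int64(189), np.int64(206)), (np.int64(189), np.int64(206)), (np.int64(189), np.int64(206)), (np.int64(189), np.int64(206)), (np.int64(189), np.int64(206)), (np.int64(188), np.int64(205)), (np.int64(188), np.int64(205)), (np.int64(188), np.int64(205))]
x at y=.138 0.669536252021538 slope -0.02453798054938769 resid 0.0001919822199674126
band 68 99 [0.67263728 0.01941534 0.215     ]
[(319, 28), (329, 14)]
[0.65558826 0.13924409 0.3302    ]
[0.65597617 0.1392529  0.3302    ]
```

apply_moves(targets=[[[0,0,0.8,0,1],[0,0,1.6,0,1],[0,0,2.4,0,1],[0,0,3.2,0,1],[0,0,3.8,0,1],[0,0,4.4,0,1],[0,0,4.8,0,1],[0,0,5,0,1],[0,0,5.2,0,1],[0,0,5.2,0,1]]])

```text
t: 8.45
tcp_pos: [0.6711, 0.1384, 0.2401]
orientation: [[-1.0, -0.021, -0.0], [-0.021, 1.0, 0.0], [0.0, 0.0, -1.0]]
wrist_force: [-0.4, 0.1, -2.6]
grip_width: 0.158
gripper_force: 58.7
```

Run:
```python
from h import *
s=read_state();print(s['tcp_pos'],s['wrist_force'],s['torque'])
ry=.023; Y=np.array([-np.sin(ry),np.cos(ry)]); p=np.array(s['tcp_pos'][:2])
o=np.array([.6755,-.0025]); y=(p-o)@Y; print('rail y',y)
q=p+Y*(-.155-y); print(q); delta([*q,.2385],np.pi+ry)
```

```text
[0.67112962 0.1383703  0.24012792] [-0.37238395  0.06979378 -2.56931824] [-0.029014    0.00153729 -0.00919361]
rail y 0.14093354782400008
[ 0.67793549 -0.15748498]
delta [ -0.05 -29.59   0.16] turn -0.002
```

apply_moves(targets=[[[0,-1.5,0.05,0,1],[0,-3,0.05,0,1],[0,-4.5,0.05,0,1],[0,-6,0.05,0,1],[0,-7.5,0.05,0,1],[-0.02,-9,0.05,0,1],[-0.02,-10.5,0.05,0,1],[-0.02,-12,0.05,0,1],[-0.03,-13.5,0.05,0,1],[-0.03,-15,0.05,0,1]]])

```text
t: 9.45
tcp_pos: [0.6746, -0.0129, 0.2397]
orientation: [[-1.0, -0.021, -0.0], [-0.021, 1.0, 0.0], [0.0, 0.0, -1.0]]
wrist_force: [-0.6, -0.1, -2.3]
grip_width: 0.156
gripper_force: 58.7
```

Run:
```python
from h import *
s=read_state();print(s['tcp_pos'],s['wrist_force'],s['torque'])
delta([.67793,-.1575,.2390],np.pi+.023)
```

```text
[ 0.67463154 -0.01285379  0.23968267] [-0.59474739 -0.07729285 -2.31348614] [-0.03086918  0.02302629  0.04964436]
delta [ -0.02 -14.47   0.07] turn -0.002
```

apply_moves(targets=[[[0,-1.6,0.05,0,1],[0,-3.2,0.05,0,1],[0,-4.8,0.05,0,1],[0,-6.4,0.05,0,1],[0,-8,0.05,0,1],[-0.02,-9.6,0.05,0,1],[-0.02,-11.2,0.05,0,1],[-0.02,-12.8,0.05,0,1],[-0.02,-14,0.05,0,1],[-0.02,-14.4,0.05,0,1]]])

```text
t: 10.45
tcp_pos: [0.6778, -0.1573, 0.239]
orientation: [[-1.0, -0.02, -0.0], [-0.02, 1.0, -0.0], [0.0, -0.0, -1.0]]
wrist_force: [-0.2, 0.2, -1.8]
grip_width: 0.152
gripper_force: 58.7
```

apply_moves(targets=[[[0,0,0,0,1],[0,0,0,0,1],[0,0,0,0,1],[0,0,0,0,1],[0,0,0,0,1],[0,0,0,0,1],[0,0,0,0,1],[0,0,0,0,1],[0,0,0,0,1],[0,0,0,0,1]]])

```text
t: 11.45
tcp_pos: [0.6779, -0.1556, 0.2392]
orientation: [[-1.0, -0.021, -0.0], [-0.021, 1.0, 0.0], [-0.0, 0.0, -1.0]]
wrist_force: [0.1, -0.7, -2.5]
grip_width: 0.158
gripper_force: 58.7
```

Run:
```python
from h import *
s=read_state();print(s['tcp_pos'],s['wrist_force'],s['torque'])
f=save('wrist','w4'); save('top','t4'); save('side','s5')
a=cv2.imread('pics/w4.png')[60:]; b=cv2.imread('pics/s5.png')[70:220,200:350]
cv2.imwrite('pics/c7.png',np.hstack([cv2.resize(a,(440,400)),cv2.resize(b,(360,400),interpolation=cv2.INTER_CUBIC)]))
```

```text
[ 0.67785551 -0.15558857  0.23918757] [ 0.07497671 -0.69372912 -2.49467531] [0.00802772 0.00553976 0.00661366]
```

View pics/c7.png

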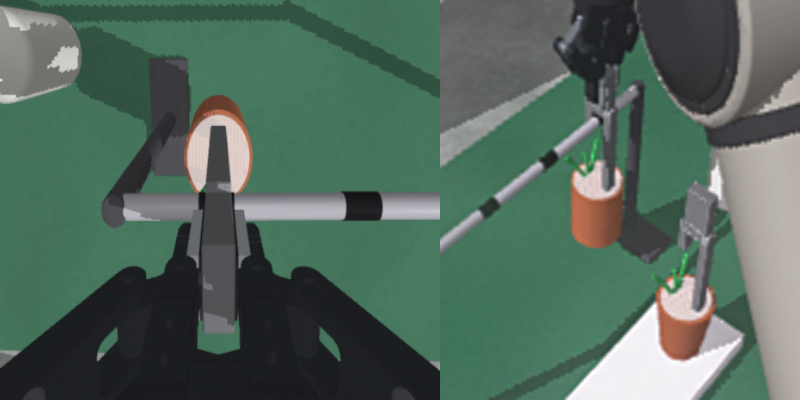

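The band shows on both sides of the hook (wrist display x ≈198–240, hook at 219), so it is centred on the far band. Lower, release, rise.

apply_moves(targets=[[[0,0,0.07,0,1],[0,0,0.14,0,1],[0,0,0.14,0,1],[0,0,0.14,0,0.5],[0,0,0.14,0,0],[0,0,0.14,0,-0.5],[0,0,0.14,0,-1],[0,0,0.14,0,-1],[0,0,0.14,0,-1],[0,0,0.14,0,-1]]])

```text
t: 12.6
tcp_pos: [0.6779, -0.1556, 0.2378]
orientation: [[-1.0, -0.021, 0.0], [-0.021, 1.0, 0.0], [-0.0, 0.0, -1.0]]
wrist_force: [0.2, 0.4, 0.2]
grip_width: 1.001
gripper_force: 0.0
```

apply_moves(targets=[[[0,0,-0.5,0,-1],[0,0,-2,0,-1],[0,0,-4,0,-1],[0,0,-6,0,-1],[0,0,-8,0,-1],[0,0,-10,0,-1],[0,0,-12,0,-1],[2,0.5,-14,0,-1],[5,1,-15,0,-1],[8,1.5,-15,0,-1]]])

```text
t: 13.6
tcp_pos: [0.5971, -0.1423, 0.3897]
orientation: [[-1.0, -0.021, 0.003], [-0.021, 1.0, -0.001], [-0.003, -0.001, -1.0]]
wrist_force: [-0.3, -0.5, 0.5]
grip_width: 1.0
gripper_force: 0.0
```

Run:
```python
from h import *
delta([.41,-.12,.40],np.pi)
```

```text
delta [18.66  2.63 -1.1 ] turn 0.021
```

apply_moves(targets=[[[3,0.4,-0.4,0,-1],[6,0.8,-0.8,0,-1],[9,1.2,-1,0,-1],[12,1.6,-1,0,-1],[15,2,-1,0,-1],[18,2.4,-1,0,-1],[18.7,2.6,-1,0.02,-1],[18.7,2.6,-1,0.02,-1],[18.7,2.6,-1,0.02,-1],[18.7,2.6,-1,0.02,-1]]])

```text
t: 14.6
tcp_pos: [0.4109, -0.1205, 0.3975]
orientation: [[-1.0, -0.002, -0.0], [-0.002, 1.0, 0.0], [0.0, 0.0, -1.0]]
wrist_force: [1.1, -0.2, 0.6]
grip_width: 1.003
gripper_force: 0.0
```

Run:
```python
from h import *
f=save('wrist','w5');save('top','t5')
c=onz(f,0,0,0)
p=proj(f,[.511,-.122,.247]).astype(int);print(p,read_state()['tcp_pos'])
t=cv2.imread('pics/w5.png'); x0,y0=max(p[0]-65,0),max(p[1]-80,0); print(x0,y0)
cv2.imwrite('pics/c8.png',cv2.resize(t[y0:y0+120,x0:x0+130],None,fx=5,fy=5,interpolation=cv2.INTER_CUBIC)[:600])
```

```text
[252 272] [ 0.4107667  -0.12038112  0.39733197]
187 192
```

View pics/c8.png

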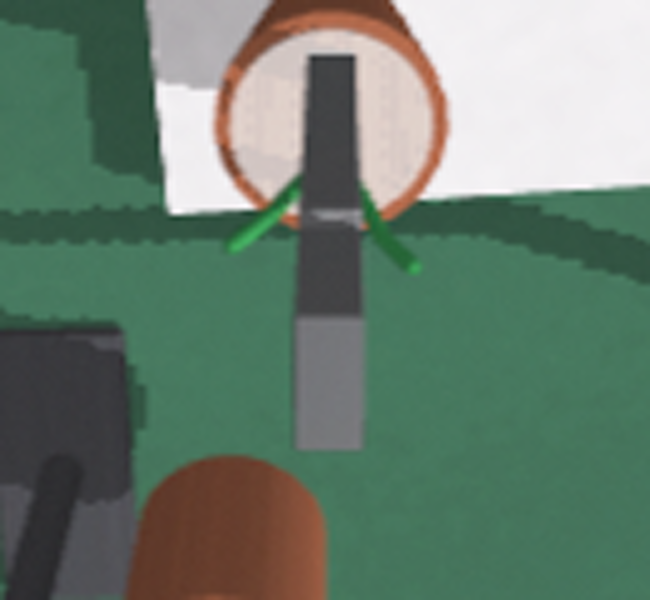

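The taper tab's top has crop corners (296,317), (364,317), (363,450) and (296,449), at 5x with offset (187,192). Yaw is close to 0.

Run:
```python
from h import *
f=load('w5')
C=np.array([onz(f,187+x/5,192+y/5,.247) for x,y in[(296,317),(364,317),(363,450),(296,449)]])
c=C.mean(0); L=(C[2]+C[3]-C[0]-C[1])/2; W=(C[1]+C[2]-C[0]-C[3])/2
y=np.arctan2(L[1],L[0]);print(C.round(4),c,np.linalg.norm(L),np.linalg.norm(W),y,np.arctan2(-W[0],W[1]))
print('board edge corners?', onz(f,187+168/5,192+213/5,.022))
delta([c[0],c[1],.29],np.pi+y)
# top view: hanging round tab vs bands
t=cv2.imread('pics/t5.png'); g=cv2.cvtColor(t,cv2.COLOR_BGR2GRAY)
print(g[146:150,240:345].max(0).tolist())
```

```text
[[ 0.4925 -0.1279  0.247 ]
 [ 0.4925 -0.1146  0.247 ]
 [ 0.522  -0.1146  0.247 ]
 [ 0.5218 -0.1281  0.247 ]] [ 0.50720246 -0.12129629  0.247     ] 0.029342692078479234 0.013365067953574285 -0.003632232946002718 -0.007878526670830822
board edge corners? [ 0.57059604 -0.17679621  0.022     ]
delta [-9.65 -0.11 10.73] turn 0.005
[167, 168, 168, 165, 168, 165, 171, 171, 153, 100, 62, 59, 60, 59, 60, 63, 65, 100, 151, 168, 170, 169, 169, 169, 170, 171, 167, 169, 168, 168, 169, 168, 168, 169, 169, 170, 167, 169, 169, 170, 168, 169, 170, 157, 117, 74, 66, 62, 65, 64, 67, 65, 82, 131, 161, 168, 167, 168, 167, 169, 169, 171, 169, 170, 166, 167, 167, 166, 169, 165, 165, 164, 165, 166, 166, 169, 167, 168, 165, 145, 99, 85, 93, 101, 104, 107, 106, 104, 106, 104, 113, 119, 118, 121, 118, 120, 120, 119, 119, 119, 119, 120, 125, 137, 142]
```

apply_moves(targets=[[[-2,0,1,0,-1],[-4,0,2,0,-1],[-6,0,4,0,-1],[-8,-0.1,6,0,-1],[-9.6,-0.1,8,0.005,-1],[-9.6,-0.1,10,0.005,-1],[-9.6,-0.1,11,0.005,-1],[-9.6,-0.1,11,0.005,-1],[-9.6,-0.1,11,0.005,-1],[-9.6,-0.1,11,0.005,-1]]])

```text
t: 15.7
tcp_pos: [0.5064, -0.1213, 0.2891]
orientation: [[-1.0, 0.004, 0.002], [0.004, 1.0, -0.001], [-0.002, -0.001, -1.0]]
wrist_force: [-0.7, -0.8, -0.7]
grip_width: 0.999
gripper_force: 0.0
```

Run:
```python
from h import *
delta([.5072,-.1213,.2085],np.pi-.005)
```

```text
delta [-0.06  0.01  8.06] turn 0.001
```

apply_moves(targets=[[[0,0,2,0,-1],[-0.06,0,4,0,-1],[-0.06,0,6,0,-1],[-0.06,0,7.5,0,-1],[-0.06,0,8.05,0,-1],[-0.06,0,8.05,0,0],[-0.06,0,8.05,0,1],[-0.06,0,8.05,0,1],[-0.06,0,8.05,0,1],[-0.06,0,8.05,0,1]]])

```text
t: 16.7
tcp_pos: [0.5069, -0.1213, 0.2079]
orientation: [[-1.0, 0.004, 0.001], [0.004, 1.0, -0.0], [-0.001, -0.0, -1.0]]
wrist_force: [-0.1, -2.6, 3.6]
grip_width: 0.16
gripper_force: 58.3
```

apply_moves(targets=[[[0,0,0,0,1],[0,0,0,0,1],[0,0,-0.5,0,1],[0,0,-1.5,0,1],[0,0,-3,0,1],[0,0,-4.5,0,1],[0,0,-6,0,1],[0,0,-7.5,0,1],[0,0,-8.3,0,1],[0,0,-8.3,0,1]]])

```text
t: 17.7
tcp_pos: [0.507, -0.1212, 0.2914]
orientation: [[-1.0, 0.004, 0.002], [0.004, 1.0, -0.001], [-0.002, -0.001, -1.0]]
wrist_force: [0.6, 0.7, -4.1]
grip_width: 0.155
gripper_force: 58.5
```

Run:
```python
from h import *
print(read_state()['wrist_force'])
delta([.572,.1375,.292],np.pi+.022)
```

```text
[ 0.6027294   0.6777455  -4.07507851]
delta [-6.4  25.9  -0.06] turn -0.026
```

apply_moves(targets=[[[0,1,0,0,1],[0,3,0,0,1],[0,5,0,0,1],[0,7,0,0,1],[0,9,0,0,1],[0,11,0,0,1],[0,13,0,0,1],[0,15,0,0,1],[0,17,0,0,1],[0,18,0,0,1]]])

```text
t: 18.7
tcp_pos: [0.5066, 0.0609, 0.2894]
orientation: [[-1.0, 0.002, -0.002], [0.002, 1.0, 0.001], [0.002, 0.001, -1.0]]
wrist_force: [-0.1, -0.1, -3.6]
grip_width: 0.154
gripper_force: 58.8
```

apply_moves(targets=[[[0,1.5,0,0,1],[-0.5,3,0,0,1],[-1.2,4.5,0,0,1],[-2,6,0,-0.01,1],[-3.2,7.2,0,-0.02,1],[-4.4,7.9,0,-0.026,1],[-5.6,7.9,0,-0.026,1],[-6.4,7.9,0,-0.026,1],[-6.4,7.9,0,-0.026,1],[-6.4,7.9,0,-0.026,1]]])

```text
t: 19.7
tcp_pos: [0.5715, 0.1376, 0.29]
orientation: [[-1.0, -0.022, -0.001], [-0.022, 1.0, -0.0], [0.001, 0.0, -1.0]]
wrist_force: [-0.1, 1.0, -3.5]
grip_width: 0.155
gripper_force: 58.8
```

Run:
```python
from h import *
print(read_state()['tcp_pos'])
delta([.671,.138,.292],np.pi+.022)
```

```text
[0.57151991 0.13764162 0.28997409]
delta [-9.95 -0.18 -0.21] turn -0.0
```

apply_moves(targets=[[[-1.2,0,-0.1,0,1],[-2.4,0,-0.2,0,1],[-3.6,0,-0.2,0,1],[-4.8,0,-0.2,0,1],[-6,0,-0.2,0,1],[-7.2,-0.1,-0.2,0,1],[-8.4,-0.1,-0.2,0,1],[-9.5,-0.2,-0.2,0,1],[-9.95,-0.2,-0.2,0,1],[-9.95,-0.2,-0.2,0,1]]])

```text
t: 20.7
tcp_pos: [0.6711, 0.1377, 0.292]
orientation: [[-1.0, -0.022, -0.001], [-0.022, 1.0, 0.0], [0.001, 0.0, -1.0]]
wrist_force: [-0.1, -0.5, -3.0]
grip_width: 0.157
gripper_force: 58.8
```

Run:
```python
from h import *
print(read_state()['tcp_pos'],yaw()-np.pi)
f=save('wrist','w6');g=cv2.cvtColor(f['image'],cv2.COLOR_RGB2GRAY).astype(int)
d=np.diff(g[225:270,255]); print([(225+i,round(x)) for i,x in enumerate(d) if abs(x)>8])
hs=cv2.cvtColor(f['image'],cv2.COLOR_RGB2HSV)
m=(hs[180:220,120,1]<60)&(hs[180:220,120,2]>70); r=np.where(m)[0]+180; print(r.min(),r.max())
delta([.671,.138,.292],np.pi+.022)
```

```text
[0.67113841 0.1377217  0.29201801] -6.261333328658477
[(260, 10)]
189 206
delta [-0.02  0.02  0.02] turn 0.0
```

apply_moves(targets=[[[0,0,0.8,0,1],[0,0,1.6,0,1],[0,0,2.4,0,1],[0,0,3.2,0,1],[0,0,3.8,0,1],[0,0,4.4,0,1],[0,0,4.8,0,1],[0,0,5,0,1],[0,0,5.2,0,1],[0,0,5.2,0,1]]])

```text
t: 21.75
tcp_pos: [0.6712, 0.1379, 0.2402]
orientation: [[-1.0, -0.022, -0.0], [-0.022, 1.0, 0.0], [0.0, 0.0, -1.0]]
wrist_force: [0.3, 0.3, -3.0]
grip_width: 0.161
gripper_force: 58.8
```

Run:
```python
from h import *
s=read_state();print(s['wrist_force'],s['torque'])
ry=.022; Y=np.array([-np.sin(ry),np.cos(ry)]); q=np.array([.6779,-.1556])+.09*Y; print(q)
delta([*q,.2395],np.pi+ry)
```

```text
[ 0.27747468  0.27091008 -2.98883892] [-0.03515819  0.01075509 -0.03092955]
[ 0.67592016 -0.06562178]
delta [-2.000e-02 -2.035e+01  7.000e-02] turn 0.0
```

apply_moves(targets=[[[0,-1.5,0.05,0,1],[0,-3,0.05,0,1],[0,-4.5,0.05,0,1],[0,-6,0.05,0,1],[0,-7.5,0.05,0,1],[0,-9,0.05,0,1],[0,-10.5,0.05,0,1],[0,-12,0.05,0,1],[0,-13.5,0.05,0,1],[0,-15,0.05,0,1]]])

```text
t: 22.75
tcp_pos: [0.6745, -0.0134, 0.2398]
orientation: [[-1.0, -0.022, 0.0], [-0.022, 1.0, 0.0], [-0.0, 0.0, -1.0]]
wrist_force: [0.6, 1.0, -2.3]
grip_width: 0.155
gripper_force: 58.8
```

apply_moves(targets=[[[0,-1.5,0.02,0,1],[0,-3,0.02,0,1],[0,-4,0.02,0,1],[0,-5,0.02,0,1],[0,-5.3,0.02,0,1],[0,-5.3,0.02,0,1],[0,-5.3,0.02,0,1],[0,-5.3,0.02,0,1],[0,-5.3,0.02,0,1],[0,-5.3,0.02,0,1]]])

```text
t: 23.75
tcp_pos: [0.6757, -0.0647, 0.2397]
orientation: [[-1.0, -0.023, 0.0], [-0.023, 1.0, 0.0], [-0.0, 0.0, -1.0]]
wrist_force: [-0.4, 0.3, -3.2]
grip_width: 0.156
gripper_force: 58.9
```

Run:
```python
from h import *
s=read_state();print(s['tcp_pos'],s['wrist_force'])
f=save('wrist','w7'); save('top','t7'); save('side','s7')
a=cv2.imread('pics/w7.png')[60:]; b=cv2.imread('pics/s7.png')[70:220,200:350]
cv2.imwrite('pics/c9.png',np.hstack([cv2.resize(a,(440,400)),cv2.resize(b,(360,400),interpolation=cv2.INTER_CUBIC)]))
```

```text
[ 0.67568847 -0.06471339  0.23965686] [-0.3897339   0.30490669 -3.20853526]
```

View pics/c9.png

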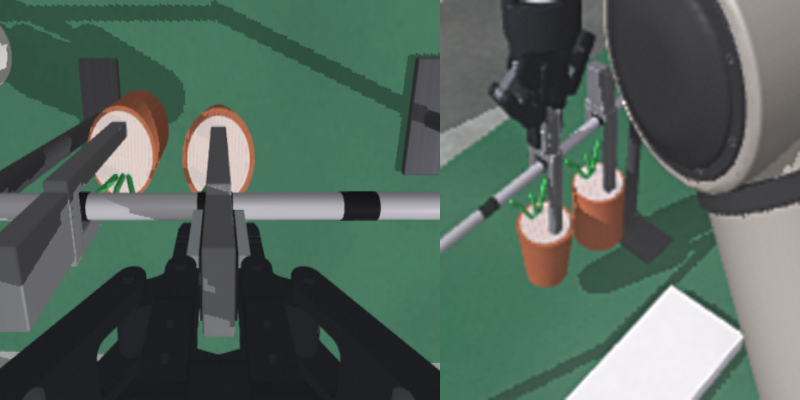

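The taper hook straddles the middle band at display (219,205), and the round one still hangs on the far band. Lower, release, rise.

apply_moves(targets=[[[0,0,0.1,0,1],[0,0,0.18,0,1],[0,0,0.18,0,1],[0,0,0.18,0,0.5],[0,0,0.18,0,0],[0,0,0.18,0,-0.5],[0,0,0.18,0,-1],[0,0,0.18,0,-1],[0,0,0.18,0,-1],[0,0,0.18,0,-1]]])

```text
t: 24.9
tcp_pos: [0.6757, -0.0651, 0.2378]
orientation: [[-1.0, -0.022, 0.0], [-0.022, 1.0, 0.0], [-0.0, 0.0, -1.0]]
wrist_force: [-0.5, 0.2, -0.6]
grip_width: 0.997
gripper_force: 0.0
```

apply_moves(targets=[[[0,0,-0.5,0,-1],[0,0,-2,0,-1],[0,0,-4,0,-1],[0,0,-6,0,-1],[0,0,-8,0,-1],[0,0,-10,0,-1],[0,0,-12,0,-1],[3,1,-14,0,-1],[7,3,-15,0,-1],[11,6,-15,0,-1]]])

```text
t: 25.9
tcp_pos: [0.5637, -0.0081, 0.3893]
orientation: [[-1.0, -0.02, 0.003], [-0.02, 1.0, -0.001], [-0.003, -0.001, -1.0]]
wrist_force: [0.8, 0.5, 1.1]
grip_width: 0.996
gripper_force: 0.0
```

apply_moves(targets=[[[4,3,0,0,-1],[8,6,0,0,-1],[11,10,0,0,-1],[14,14,0,0,-1],[16,18,0,0,-1],[17,22,0,0,-1],[17,26,0,0,-1],[17,30,0,0,-1],[17,34,0,0,-1],[17,34,0,0,-1]]])

```text
t: 26.9
tcp_pos: [0.386, 0.3322, 0.3874]
orientation: [[-1.0, -0.027, -0.001], [-0.027, 1.0, 0.001], [0.001, 0.001, -1.0]]
wrist_force: [0.5, -1.3, -0.3]
grip_width: 0.998
gripper_force: 0.0
```

Run:
```python
from h import *
f=save('top','t8'); w=save('wrist','w8'); print(read_state()['tcp_pos'],yaw())
t=cv2.cvtColor(f['image'],cv2.COLOR_RGB2BGR)
cv2.imwrite('pics/c10.png',np.vstack([cv2.resize(t[130:265,100:360],(800,415)),]))
cv2.imwrite('pics/c11.png',cv2.imread('pics/w8.png'))
```

```text
[0.38655944 0.32901045 0.38783223] -3.1175443539540666
```

View pics/c10.png

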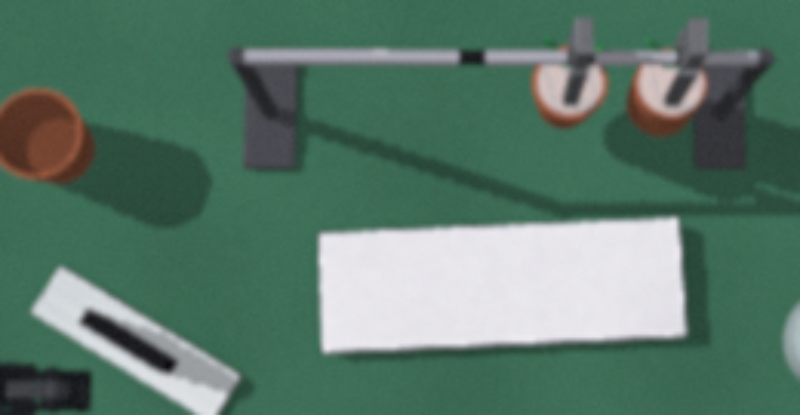

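Both carriers hang on the far and middle bands (tabs at display (695,35) and (582,35)), and the board is clear. The straightedge is unmoved, with its rib at display (128,341). Next, measure the board and straightedge.

Run:
```python
from h import *
f=load('top8') if 0 else load('t8'); im=f['image']
hs=cv2.cvtColor(im,cv2.COLOR_RGB2HSV)
w=cv2.inRange(hs,(0,0,140),(180,60,255)); n,l,st,c=cv2.connectedComponentsWithStats(w)
i=l[222,262]; m=(l==i).astype(np.uint8)
near=[];far=[];
for u in range(208,318):
    r=np.where(m[:,u])[0]; near.append(onz(f,u,r.max()+.5,.022)); far.append(onz(f,u,r.min()-.5,.022))
near=np.array(near);far=np.array(far)
kn=np.polyfit(near[:,1],near[:,0],1);kf=np.polyfit(far[:,1],far[:,0],1);print('near',kn,'far',kf,'width',np.polyval(kf,0)-np.polyval(kn,0))
cols=[]
le=[];re=[]
for v in range(210,236):
    r=np.where(m[v])[0]; le.append(onz(f,r.min()-.5,v,.022)[1]); re.append(onz(f,r.max()+.5,v,.022)[1])
print('y ends',np.mean(le),np.mean(re))
# wrist straightedge: black rib
w8=load('w8'); h=cv2.cvtColor(w8['image'],cv2.COLOR_RGB2HSV)
wm=cv2.inRange(h,(0,0,130),(180,50,255)); n,l,st,c=cv2.connectedComponentsWithStats(wm)
for k in range(1,n):
    if st[k,4]>800: print(st[k],c[k].round())
```

```text
near [-0.06572791  0.44784867] far [-0.06489821  0.56239031] width 0.1145416339171288
y ends 0.1632619224374614 -0.1815505409395769
[  420     3    92   309 23989] [466. 148.]
[ 193  129  121   88 2901] [252. 171.]
[    0   169   155    73 10095] [ 75. 206.]
```

View pics/w8.png

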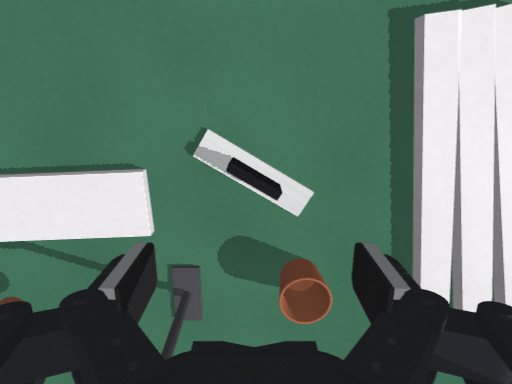

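The wrist view shows the straightedge plate with corners near (207,129), (314,193), (298,216) and (194,155), and the rib from (228,162) to (282,195).

```bash
cat >> h.py <<'E'
def plate(f,roi,z=.008,vmin=110):
    u0,u1,v0,v1=roi; h=cv2.cvtColor(f['image'],cv2.COLOR_RGB2HSV)
    m=cv2.inRange(h,(0,0,vmin),(180,70,255)); k=np.zeros_like(m); k[v0:v1,u0:u1]=m[v0:v1,u0:u1]
    n,l,st,c=cv2.connectedComponentsWithStats(k); i=1+st[1:,4].argmax()
    cs,_=cv2.findContours((l==i).astype(np.uint8),0,1)
    P=np.array([onz(f,*q,z)[:2] for q in np.vstack(cs)[:,0]])
    (c,s,a)=cv2.minAreaRect((P*1000).astype(np.float32)); bp=cv2.boxPoints((c,s,a))/1000
    e=max((bp[1]-bp[0],bp[2]-bp[1]),key=np.linalg.norm); return np.array(c)/1000,s,np.arctan2(e[1],e[0])
def dark(f,roi,z=.055,vmax=60):
    u0,u1,v0,v1=roi; g=cv2.cvtColor(f['image'],cv2.COLOR_RGB2GRAY)
    k=np.zeros_like(g); k[v0:v1,u0:u1]=(g[v0:v1,u0:u1]<vmax)
    n,l,st,c=cv2.connectedComponentsWithStats(k); i=1+st[1:,4].argmax()
    cs,_=cv2.findContours((l==i).astype(np.uint8),0,1)
    P=np.array([onz(f,*q,z)[:2] for q in np.vstack(cs)[:,0]])
    (c,s,a)=cv2.minAreaRect((P*1000).astype(np.float32)); bp=cv2.boxPoints((c,s,a))/1000
    e=max((bp[1]-bp[0],bp[2]-bp[1]),key=np.linalg.norm); return np.array(c)/1000,s,np.arctan2(e[1],e[0])
E
python3 - <<'E'
from h import *
w=load('w8'); t=load('t8')
print(plate(w,(180,330,110,230))); print(plate(t,(105,185,210,270)))
print('rib',dark(w,(205,300,145,210)))
print(dark(t,(120,165,225,255)))
E
```

```text
(array([0.44113   , 0.33209842]), (201.47569274902344, 52.26919937133789), np.float32(1.0539546))
(array([0.44309888, 0.33390381]), (205.48623657226562, 56.64609146118164), np.float32(1.0545137))
rib (array([0.43684119, 0.33278815]), (89.27410125732422, 22.637718200683594), np.float32(1.0564626))
(array([0.44204288, 0.32831506]), (90.38591003417969, 11.239058494567871), np.float32(1.0606756))
```

apply_moves(targets=[[[0,0,0,0.14,-1],[0,0,0,0.28,-1],[0,0,0,0.42,-1],[0,0,0,0.56,-1],[0,0,0,0.7,-1],[0,0,0,0.84,-1],[0,0,0,0.98,-1],[0,0,0,1.12,-1],[0,0,0,1.26,-1],[0,0,0,1.4,-1]]])

```text
t: 28.0
tcp_pos: [0.3872, 0.3271, 0.3885]
orientation: [[-0.184, 0.983, 0.001], [0.983, 0.184, 0.0], [-0.0, 0.001, -1.0]]
wrist_force: [0.8, -0.6, -0.1]
grip_width: 1.0
gripper_force: 0.0
```

Run:
```python
from h import *
print(yaw()); delta([.442,.3325,.16],1.055)
```

```text
1.756033158941919
delta [-0.47  5.47 22.85] turn 0.701
```

apply_moves(targets=[[[0,1,3,0.14,-1],[-0.2,2,6,0.28,-1],[-0.3,3,9,0.42,-1],[-0.4,4,12,0.56,-1],[-0.47,5,15,0.7,-1],[-0.47,5.47,18,0.7,-1],[-0.47,5.47,20,0.7,-1],[-0.47,5.47,20,0.7,-1],[-0.47,5.47,20,0.7,-1],[-0.47,5.47,20,0.7,-1]]])

```text
t: 29.0
tcp_pos: [0.4424, 0.3344, 0.1898]
orientation: [[0.486, 0.874, 0.003], [0.874, -0.486, 0.002], [0.003, 0.002, -1.0]]
wrist_force: [0.5, 1.0, 0.3]
grip_width: 1.0
gripper_force: 0.0
```

Run:
```python
from h import *
w=save('wrist','w9'); t=save('top','t9'); print(read_state()['tcp_pos'],yaw())
c=proj(w,[.442,.3325,.055]);print(c)
for a in(-.1,.1):
  for b in(-.025,.025): print(proj(w,[.442+a*np.cos(1.055)-b*np.sin(1.055),.3325+a*np.sin(1.055)+b*np.cos(1.055),.008]).round())
```

```text
[0.44209463 0.33458437 0.18949854] 1.063578001675806
[255.42294564 179.50658427]
[277. 258.]
[231. 258.]
[283.  62.]
[229.  61.]
```

Run:
```python
from h import *
w=load('w9')
print(plate(w,(195,320,20,300))); print(dark(w,(235,280,120,250)))
delta([.442,.3325,.026],1.055)
```

```text
(array([0.44141879, 0.33189453]), (200.78985595703125, 51.115196228027344), np.float32(1.0541948))
(array([0.44277274, 0.33385132]), (91.56127166748047, 14.586986541748047), np.float32(1.0563709))
delta [-0.23  0.07 16.35] turn 0.009
```

apply_moves(targets=[[[-0.2,0,2.5,0.009,-1],[-0.2,0,5,0.009,-1],[-0.2,0,7.5,0.009,-1],[-0.2,0.05,10,0.009,-1],[-0.2,0.05,12.5,0.009,-1],[-0.2,0.05,14.5,0.009,-1],[-0.2,0.05,16,0.009,-1],[-0.2,0.05,16.3,0.009,-1],[-0.2,0.05,16.3,0.009,0],[-0.2,0.05,16.3,0.009,1]]])

```text
t: 30.1
tcp_pos: [0.4417, 0.333, 0.026]
orientation: [[0.493, 0.87, 0.002], [0.87, -0.493, 0.001], [0.002, 0.001, -1.0]]
wrist_force: [0.9, -0.0, 1.0]
grip_width: 0.693
gripper_force: 0.0
```

apply_moves(targets=[[[0,0,0,0,1],[0,0,0,0,1],[0,0,0,0,1],[0,0,0,0,1],[0,0,0,0,1],[0,0,-1,0,1],[0,0,-2,0,1],[0,0,-3,0,1],[0,0,-4,0,1],[0,0,-4,0,1]]])

```text
t: 31.1
tcp_pos: [0.4418, 0.333, 0.0666]
orientation: [[0.493, 0.87, 0.003], [0.87, -0.493, 0.002], [0.003, 0.002, -1.0]]
wrist_force: [0.6, 0.6, -4.5]
grip_width: 0.179
gripper_force: 59.0
```

Run:
```python
from h import *
print(yaw(),read_state()['wrist_force'])
by=.0653; e=np.array([.4507,-.009]); X=np.array([np.cos(by),np.sin(by)])
p=e-X*.065; print(p)   # 40 mm short of contact (contact at 25)
delta([*p,.08],by+np.pi/2)
```

```text
1.0548290406245013 [ 0.61580577  0.62813594 -4.52880784]
[ 0.38583853 -0.01324148]
delta [-32.88  12.22  -1.41] turn -0.581
```

apply_moves(targets=[[[-1,0.4,-1.4,0,1],[-3,1.1,-1.4,-0.05,1],[-5,1.9,-1.4,-0.1,1],[-7,2.6,-1.4,-0.15,1],[-9,3.3,-1.4,-0.2,1],[-11,4.1,-1.4,-0.25,1],[-13,4.8,-1.4,-0.3,1],[-15,5.6,-1.4,-0.35,1],[-17,6.3,-1.4,-0.4,1],[-18,6.7,-1.4,-0.45,1]]])

```text
t: 32.1
tcp_pos: [0.4097, 0.1415, 0.0787]
orientation: [[0.065, 0.998, -0.001], [0.998, -0.065, -0.0], [-0.0, -0.001, -1.0]]
wrist_force: [0.4, 0.8, -4.7]
grip_width: 0.177
gripper_force: 59.0
```

Run:
```python
from h import *
print(yaw()); delta([.3858,-.0132,.08],.0653+np.pi/2)
```

```text
1.5059858688172119
delta [-15.6   -1.38  -0.12] turn -0.13
```

apply_moves(targets=[[[-2,-0.2,0,-0.03,1],[-4,-0.4,0,-0.06,1],[-6,-0.6,0,-0.09,1],[-8,-0.8,0,-0.13,1],[-10,-1,0,-0.13,1],[-12,-1.2,0,-0.13,1],[-14,-1.3,0,-0.13,1],[-15.6,-1.4,0,-0.13,1],[-15.6,-1.4,0,-0.13,1],[-15.6,-1.4,0,-0.13,1]]])

```text
t: 33.1
tcp_pos: [0.3861, -0.0119, 0.0789]
orientation: [[-0.063, 0.998, 0.0], [0.998, 0.063, 0.0], [0.0, 0.0, -1.0]]
wrist_force: [0.4, 0.1, -4.1]
grip_width: 0.177
gripper_force: 58.9
```

Run:
```python
from h import *
w=save('wrist','w10'); t=save('top','t10'); s=save('side','s10'); tp=read_state()['tcp_pos']; print(tp,yaw())
for y in(.1,0,-.1): print(proj(w,[.4501-.0654*y,y,.022]).round(1), proj(t,[.4501-.0654*y,y,.022]).round(1))
# wrist: board near edge
h=cv2.cvtColor(w['image'],cv2.COLOR_RGB2HSV); m=cv2.inRange(h,(0,0,140),(180,60,255))
n,l,st,c=cv2.connectedComponentsWithStats(m)
for k in range(1,n):
    if st[k,4]>300: print(st[k],c[k].round())
```

```text
[ 0.38615163 -0.01129277  0.07882282] 1.6355497547578879
[372.9  21.3] [224.2 242.6]
[357.7 195.9] [259.1 241.1]
[346.1 329.6] [293.8 239.5]
[  348     0   164   349 47334] [438. 159.]
[  198    23   113   250 19111] [255. 116.]
[215 242  16  35 326] [223. 258.]
```

Run:
```python
from h import *
w=load('w10'); h=cv2.cvtColor(w['image'],cv2.COLOR_RGB2HSV); g=h[...,2].astype(int)
for v in(60,110,160,230): print(v,g[v,296:392].tolist())
print([proj(w,[.45-.0654*y,y,0]).round(1).tolist() for y in(.1,0)])
print('plate',plate(w,(190,330,10,300),z=.0608))
```

```text
60 [226, 227, 228, 228, 229, 229, 229, 229, 229, 231, 230, 228, 211, 154, 116, 117, 115, 115, 115, 116, 115, 116, 115, 114, 115, 114, 115, 114, 114, 115, 114, 115, 115, 115, 114, 115, 115, 114, 115, 116, 115, 116, 115, 112, 94, 79, 82, 82, 80, 81, 80, 81, 82, 81, 82, 80, 81, 81, 81, 82, 106, 124, 122, 122, 122, 122, 122, 122, 122, 122, 141, 192, 231, 240, 240, 241, 241, 241, 240, 240, 240, 240, 240, 239, 239, 239, 239, 238, 238, 238, 238, 239, 238, 239, 239, 239]
110 [226, 226, 227, 228, 229, 230, 230, 231, 230, 228, 209, 152, 112, 114, 115, 114, 113, 114, 114, 113, 114, 113, 112, 113, 113, 112, 113, 114, 113, 114, 114, 113, 114, 114, 113, 114, 114, 114, 114, 114, 112, 93, 80, 81, 81, 79, 81, 80, 80, 80, 80, 80, 80, 80, 78, 80, 104, 122, 122, 123, 124, 124, 124, 125, 124, 124, 155, 206, 236, 241, 240, 240, 240, 240, 240, 239, 240, 239, 239, 239, 239, 239, 239, 239, 239, 240, 240, 240, 240, 240, 240, 240, 240, 240, 240, 239]
160 [225, 226, 227, 228, 230, 231, 229, 228, 203, 145, 111, 112, 112, 112, 111, 111, 111, 111, 112, 112, 112, 111, 111, 111, 111, 113, 111, 111, 111, 111, 111, 11
[... 212 characters left out ...]
237, 237, 238, 239, 239, 239, 239, 240, 241, 241, 241, 241, 242, 242, 242, 242, 242, 242, 242]
230 [227, 229, 230, 231, 229, 207, 149, 115, 116, 116, 116, 116, 116, 115, 115, 115, 117, 115, 116, 116, 115, 114, 115, 116, 117, 115, 115, 116, 116, 118, 116, 116, 117, 99, 82, 82, 81, 81, 81, 81, 79, 81, 82, 81, 81, 82, 81, 107, 124, 125, 125, 126, 125, 124, 125, 123, 158, 218, 237, 241, 241, 241, 242, 242, 242, 242, 242, 242, 242, 242, 241, 241, 241, 241, 240, 240, 240, 240, 240, 241, 240, 240, 240, 240, 240, 240, 240, 240, 240, 240, 241, 240, 240, 240, 240, 240]
[[360.4, 28.7], [348.1, 186.4]]
plate (array([0.3828486, 0.0251036]), (50.63032150268555, 126.04487609863281), np.float32(-1.5086983))
```

```bash
cat > edge.py <<'E'
from h import *
def edges(w,zp):
    g=cv2.cvtColor(w['image'],cv2.COLOR_RGB2HSV)[...,2].astype(float); A=[];B=[];C=[]
    for v in range(40,240,5):
        r=g[v]
        u=np.argmax(r[290:]<180)+290; 
        A.append(onz(w,u-1+(r[u-1]-172)/(r[u-1]-r[u]+1e-9),v,zp))
        k=np.argmax(r[u+2:]>180)+u+2
        B.append(onz(w,k-1+(180-r[k-1])/(r[k]-r[k-1]),v,.022))
        d=[j for j in range(u+4,k-2) if r[j-1]<=102<r[j]]
        if d: C.append(onz(w,d[-1]-.0,v,0))
    out=[]
    for P in(A,B,C):
        if len(P)<5: out.append(None);continue
        P=np.array(P); k=np.polyfit(P[:,1],P[:,0],1); r=P[:,0]-np.polyval(k,P[:,1]); ok=abs(r)<.002
        k=np.polyfit(P[ok,1],P[ok,0],1); out.append((k,np.polyval(k,0),ok.sum(),r[ok].std()))
    return out
E
python3 - <<'E'
from edge import *
for o in edges(load('w10'),.0608): print(o)
E
```

```text
(array([-0.06228072,  0.40942895]), np.float64(0.40942895385909617), np.int64(40), np.float64(7.785007303397951e-05))
(array([-0.06581049,  0.44855989]), np.float64(0.44855988574907235), np.int64(40), np.float64(2.3336104511803862e-05))
(array([-0.06618165,  0.44903442]), np.float64(0.4490344156771818), np.int64(40), np.float64(0.00019210185103797793))
```

apply_moves(targets=[[[0,1,0,-0.003,1],[0,2,0,-0.003,1],[0,3,0,-0.003,1],[0,3.5,0,-0.003,1],[0,3.5,1.5,-0.003,1],[0,3.5,3,-0.003,1],[0,3.5,4.5,-0.003,1],[0,3.5,5.1,-0.003,1],[0,3.5,5.1,-0.003,1],[0,3.5,5.1,-0.003,1]]])

```text
t: 34.25
tcp_pos: [0.4214, -0.0097, 0.0281]
orientation: [[-0.067, 0.998, 0.0], [0.998, 0.067, -0.0], [-0.0, 0.0, -1.0]]
wrist_force: [0.3, 0.0, -4.2]
grip_width: 0.174
gripper_force: 59.0
```

Run:
```python
from edge import *
s=read_state(); print(s['tcp_pos'],yaw(),s['wrist_force'])
w=save('wrist','w11'); g=cv2.cvtColor(w['image'],cv2.COLOR_RGB2HSV)[...,2]
for v in(60,200):print(g[v,290:360].tolist())
for o in edges(w,s['tcp_pos'][2]-.018): print(o)
```

```text
[ 0.42144541 -0.00969177  0.02811583] 1.6378532918188498 [ 0.33452018  0.02075341 -4.18208175]
[218, 219, 217, 216, 215, 215, 217, 216, 218, 218, 219, 220, 219, 219, 187, 158, 157, 156, 137, 98, 76, 74, 76, 93, 109, 116, 114, 115, 114, 114, 115, 125, 167, 210, 229, 232, 233, 235, 234, 234, 234, 234, 234, 234, 234, 233, 233, 233, 232, 232, 232, 232, 232, 232, 232, 232, 232, 231, 231, 231, 231, 231, 232, 231, 231, 231, 231, 231, 230, 231]
[217, 214, 212, 210, 211, 213, 213, 218, 219, 220, 187, 157, 148, 108, 76, 74, 80, 102, 115, 114, 114, 115, 115, 113, 146, 192, 226, 233, 232, 232, 232, 232, 232, 232, 232, 232, 231, 231, 231, 230, 230, 231, 231, 231, 232, 231, 231, 232, 233, 232, 233, 232, 233, 233, 233, 233, 233, 232, 233, 232, 233, 232, 232, 233, 232, 232, 232, 231, 232, 231]
(array([-0.0668251 ,  0.44339226]), np.float64(0.44339226475279775), np.int64(40), np.float64(0.0006187594047969141))
(array([-0.06589352,  0.44869016]), np.float64(0.4486901565016601), np.int64(40), np.float64(1.558449463165872e-05))
(array([-0.06576178,  0.44899832]), np.float64(0.4489983229282278), np.int64(40), np.float64(0.00015148440900275933))
```

Slopes agree to 0.001 rad and the remaining gap is about 4–5 mm. Lower to the bench, then creep forward into light contact.

apply_moves(targets=[[[0,0,0.1,0,1],[0,0,0.15,0,1],[0,0.1,0.15,0,1],[0,0.2,0.15,0,1],[0,0.25,0.15,0,1],[0,0.3,0.15,0,1],[0,0.35,0.15,0,1],[0,0.4,0.15,0,1],[0,0.4,0.15,0,1],[0,0.4,0.15,0,1]]])

```text
t: 35.3
tcp_pos: [0.4248, -0.0094, 0.0262]
orientation: [[-0.067, 0.998, -0.0], [0.998, 0.067, 0.0], [0.0, -0.0, -1.0]]
wrist_force: [-0.5, 0.3, -2.8]
grip_width: 0.176
gripper_force: 59.1
```

Run:
```python
from edge import *
s=read_state(); print(s['tcp_pos'],yaw(),s['wrist_force'],s['torque'])
w=save('wrist','w12'); g=cv2.cvtColor(w['image'],cv2.COLOR_RGB2HSV)[...,2]
for v in(60,130,200):print(g[v,300:345].tolist())
```

```text
[ 0.42483972 -0.00935251  0.0262387 ] 1.6377867588688226 [-0.51821419  0.26110609 -2.84946887] [-0.05456248  0.08634832 -0.010818  ]
[154, 154, 155, 154, 155, 156, 155, 154, 144, 127, 113, 113, 114, 113, 138, 181, 219, 230, 231, 231, 232, 233, 232, 232, 233, 233, 233, 232, 232, 231, 231, 231, 231, 231, 231, 231, 231, 230, 230, 231, 230, 230, 230, 230, 230]
[154, 155, 156, 156, 155, 147, 124, 113, 114, 114, 113, 151, 197, 225, 232, 232, 232, 231, 232, 232, 231, 231, 232, 231, 231, 231, 231, 230, 229, 230, 230, 230, 229, 229, 229, 229, 230, 230, 229, 230, 230, 230, 231, 231, 231]
[154, 155, 148, 126, 114, 114, 113, 120, 167, 215, 229, 231, 231, 230, 231, 230, 230, 230, 230, 230, 230, 230, 230, 230, 230, 230, 230, 230, 230, 230, 230, 231, 231, 231, 231, 231, 231, 232, 231, 232, 231, 232, 232, 231, 231]
```

Run:
```python
from edge import *
w=load('w12'); k=.0658
for v,a,b in((60,309,315),(130,305.9,311.7),(200,302.8,308.3)):
    for z in(.008,):
        p=onz(w,a,v,z);q=onz(w,b,v,.022); print(v,(p[0]+k*p[1]).round(5),(q[0]+k*q[1]).round(5))
```

```text
60 0.44837 0.4487
130 0.44834 0.44872
200 0.44829 0.4487
```

The gap is about 0.4 mm and parallel. Nudge 0.5 mm, set down, release with a partial opening, and rise.

apply_moves(targets=[[[0,0.05,0.03,0,1],[0,0.05,0.06,0,1],[0,0.05,0.06,0,1],[0,0.05,0.06,0,0.5],[0,0.05,0.06,0,0.3],[0,0.05,0.06,0,0.2],[0,0.05,0.06,0,0.2],[0,0.05,0.06,0,0.2],[0,0.05,0.06,0,0.2],[0,0.05,0.06,0,0.2]]])

```text
t: 36.35
tcp_pos: [0.4256, -0.0094, 0.0257]
orientation: [[-0.067, 0.998, 0.0], [0.998, 0.067, 0.0], [0.0, 0.0, -1.0]]
wrist_force: [0.4, 0.2, 0.2]
grip_width: 0.398
gripper_force: 0.0
```

apply_moves(targets=[[[0,0,-0.5,0,0.2],[0,0,-1.5,0,0.2],[0,0,-3,0,0.2],[0,0,-5,0,0.2],[0,0,-7,0,0.2],[0,0,-9,0,0.2],[0,0,-11,0,0.2],[0,0,-13,0,0.2],[0,0,-15,0,0.2],[0,0,-15,0,0.2]]])

```text
t: 37.35
tcp_pos: [0.427, -0.0096, 0.1787]
orientation: [[-0.067, 0.998, 0.006], [0.998, 0.067, -0.001], [-0.002, 0.006, -1.0]]
wrist_force: [0.2, -0.1, -0.2]
grip_width: 0.402
gripper_force: 0.0
```

Run:
```python
from edge import *
s=read_state(); print(s['tcp_pos'],yaw(),s['wrist_force'])
w=save('wrist','w13'); g=cv2.cvtColor(w['image'],cv2.COLOR_RGB2HSV)[...,2]
p=[proj(w,[.4488-.0658*y,y,.015]).round().tolist() for y in(-.08,-.01,.06)];print(p)
for u,v in p:
    v=int(v);u=int(u);print(v,u-20,g[v,u-20:u+20].tolist())
# carriers check in top view
t=save('top','t13'); print(cv2.cvtColor(t['image'],cv2.COLOR_RGB2GRAY)[135:146,275:345:1].min(0).tolist())
```

```text
[ 0.42696386 -0.00960401  0.17868734] 1.637847968198285 [ 0.17800032 -0.0736329  -0.21908029]
[[276.0, 240.0], [278.0, 172.0], [279.0, 95.0]]
240 256 [218, 212, 215, 217, 219, 218, 219, 220, 218, 215, 218, 219, 216, 214, 182, 151, 150, 153, 153, 133, 146, 218, 235, 233, 233, 233, 233, 233, 233, 234, 234, 233, 233, 233, 213, 129, 24, 22, 23, 34]
172 258 [31, 29, 135, 201, 218, 220, 222, 223, 220, 220, 222, 188, 153, 151, 152, 154, 158, 159, 135, 114, 190, 230, 233, 234, 233, 233, 232, 232, 232, 232, 232, 232, 232, 232, 233, 233, 233, 234, 234, 234]
95 259 [219, 220, 218, 217, 219, 220, 219, 217, 216, 218, 219, 218, 183, 154, 155, 157, 158, 159, 159, 137, 140, 215, 235, 234, 235, 235, 235, 234, 234, 234, 234, 234, 234, 234, 234, 234, 234, 234, 234, 235]
[91, 88, 85, 75, 76, 80, 90, 91, 92, 93, 93, 99, 102, 103, 101, 104, 101, 100, 93, 94, 93, 93, 91, 93, 93, 94, 94, 92, 93, 94, 93, 94, 94, 92, 94, 93, 84, 78, 81, 90, 94, 93, 92, 94, 93, 85, 85, 94, 96, 98, 98, 99, 95, 97, 97, 93, 89, 89, 91, 90, 91, 90, 91, 91, 90, 91, 90, 90, 91, 91]
```

apply_moves(targets=[[[1,-0.5,-1,0,0.2],[2,-1,-2,0,0.2],[3,-1.5,-4,0,0.2],[4,-2,-6,0,0.2],[5,-2,-8,0,0.2],[6,-2,-10,0,0.2],[6,-2,-12,0,0.2],[6,-2,-12,0,0.2],[6,-2,-12,0,0.2],[6,-2,-12,0,0.2]]])

```text
t: 38.45
tcp_pos: [0.4008, 0.0494, 0.2947]
orientation: [[-0.067, 0.998, -0.002], [0.998, 0.067, 0.0], [0.0, -0.002, -1.0]]
wrist_force: [-0.9, 0.0, 0.6]
grip_width: 0.404
gripper_force: 0.0
```

Run:
```python
from edge import *
w=save('wrist','w14');t=save('top','t14'); g=cv2.cvtColor(w['image'],cv2.COLOR_RGB2HSV)[...,2]; print(read_state()['tcp_pos'])
for y in(-.07,-.01,.05):
    u,v=proj(w,[.4488-.0658*y,y,.015]).round().astype(int); print(v,u-16,g[v,u-16:u+12].tolist())
for s in(1,-1):
    for a in(.095,.105): # plate end points along edge
        q=np.array([.4488-.0125,-.0096])+s*a*np.array([-.0657,.998]); u,v=proj(w,[*q,.008]).round().astype(int); print('end',s,a,g[v,u] if 0<=v<384 and 0<=u<512 else (u,v))
h=cv2.cvtColor(t['image'],cv2.COLOR_RGB2HSV); m=(h[136:144,270:345,1]<50)&(h[136:144,270:345,2]<140)
us=np.where(m.mean(0)>.6)[0]+270; print(us.tolist())
print('expected tab u',[proj(t,[.6758-.022*y,y,.27]).round(1).tolist() for y in(-.0655,-.1565)])
```

```text
[0.40099341 0.04915826 0.29474854]
238 271 [119, 118, 115, 117, 136, 203, 228, 228, 227, 227, 223, 188, 161, 161, 165, 147, 139, 225, 243, 223, 135, 23, 24, 33, 41, 45, 45, 138]
196 273 [36, 33, 33, 33, 101, 199, 230, 228, 227, 225, 191, 160, 161, 165, 148, 125, 212, 240, 241, 240, 240, 240, 239, 239, 240, 240, 240, 240]
152 274 [224, 224, 226, 225, 225, 227, 225, 224, 225, 226, 224, 191, 161, 165, 171, 149, 185, 233, 241, 241, 241, 241, 240, 241, 240, 241, 241, 240]
end 1 0.095 226
end 1 0.105 117
end -1 0.095 226
end -1 0.105 88
[286, 287, 288, 289, 290, 291, 292, 322, 323, 324, 325, 326, 327, 328, 329]
expected tab u [[290.0, 142.0], [327.2, 142.2]]
```

The straightedge is flush and centred, and both tabs match their bands within about 4 mm. Handing in.

```bash
python3 -c "
from bench import *
print(close_job())"
```

```text
the job is handed in; nothing more can be done
None
```

I handed the job in at about 38 s: carrier_round is on the far band, carrier_taper on the middle band (there was no square carrier), and the straightedge lies flush against the board's near edge; it gave no verdict, but my last camera check agreed.

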